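# Swap the salt shaker behind the spice jars

### The arm

A 7-joint arm with a two-finger parallel gripper is mounted at the origin on a cart in front of the work surface, level with it; the furniture and walls round the work are solid. World frame = base frame: x ahead of the robot, y to its left, z up, the work surface at z = 0. Lengths are in m, angles in rad, forces in N, time in s.
With the tool pointing down it reaches from about 0.4 to 0.85 m from the base axis. Payload 4.5 kg.
Tool frame: the origin (TCP) lies midway between the tips of the shut fingers; the grasp point (between the pads) lies 19 mm behind it; z points along the fingers, y is the line along which they close (so a half turn about z gives the same grasp; the last joint's range is limited). The gripper opens to 85 mm and grips with 20 to 120 N. Pads are 22 mm wide; open, the fingers measure 114 mm over their backs; the gripper's body (76 mm by 85 mm) begins 54 mm behind the grasp point. The pads swing forward as they close: fully open they stand 13 mm farther back than shut.
Start: joints at [-1.212, 0.689, -0.195, 1.565, 0.157, 0.902, -0.215], TCP at [0.199, 0.592, 0.231] pointing down, gripper open.
Joint ranges: [-3.01, 3.01], [-0.46, 2.08], [-1.47, 1.51], [0.13, 2.56], [-1, 4.14], [0.04, 2.09], [-2.66, 2.66]. Speed limits (rad/s): [2.57, 2.57, 3.14, 3.14, 3.14, 3.14, 3.14].

### API

Orientations are given as a rotation vector (axis times angle).
In Python, from plant import robot, capture, camera_params, sign_off gives the robot as it stands.
- The arm moves only by the tool arm_command, never from a script. Its argument "deltas" is a list of rows, each an object with "delta_rot": the turn, a rotation vector about the tool's x, y, z in units of 0.5 rad (1.0 is 0.5 rad), a list of three; "offset": the shift along the tool's x, y, z in units of 0.5 m (1.0 is 0.5 m), a list of three; "hand": the opening, from -1 (shut) to 1 (fully open). A call has 1 to 8 rows; each row is the pose to reach, as a shift and turn from the pose commanded when the call began, along the tool's axes at that moment; what a row does not reach only later rows make up. A row lasts 1/12 s, in which the tool goes at most 41.7 mm and 7.16 degrees, less where a joint would pass 70% of its speed; a pose out of reach is approached as far as the arm can. A call with a number of a shift or a turn outside -1 to 1 is refused whole. A call with a gripper value outside its range is refused whole. The fingers move at their own pace and stop on an object; "squeeze" is the grip in N (left out, the last holds). Time passes only in rows, so rows that repeat a pose let the fingers close. It gives the time, the measured TCP pose, the force, the opening and the grip force at its end, in the units of the state.
- robot.get_obs(): the state, without advancing time (a new reading comes with each control period).
- capture(name): name is "scene" or "side" or "wrist"; returns the picture (384x512x3 uint8, blue, green, red); there is no depth.
- camera_params(name): a dict with "fx", "fy", "cx", "cy" (pixels), "eye" and "attitude" of the camera in the world. Camera axes: x right, y down, z forward; pixel columns grow to the right and rows downward; lengths in m; the calibration is good to about 2 mm. A picture is of the moment at which its call begins: read the wrist's pose just before it. camera_params takes no time and is no camera call; for the wrist camera it gives the pose at the moment of the call.
- sign_off(): hands the job in; it is judged then, once.
The state is a dict: "t": time; "joint_pos": joint angles; "qvel": joint speeds; "joint_torque": joint torques, N m; "tool_pos": TCP position; "tcp_rot": TCP orientation; "wrist_force": force on the tool from outside, world axes, zero at the start; "wrist_torque": the same for the moment, N m; "opening": opening from 0.0 (shut) to 1.0 (fully open); "grasp_force": force on a finger pad.
Only numpy, scipy, OpenCV 4.12 (cv2) and the standard library are available. Lean on these libraries where they do the work, as an engineer would, in place of code of your own. Each camera call takes 0.05 s, during which the arm holds its last target. There are 200 camera calls.

### The job

On the spice stand the salt shaker is shut in at the back by the red-capped and the yellow-capped jar: stand both of those jars on the slate tray, then fetch the salt shaker out and stand it in the middle of the iron trivet. After that, stand the white-capped jar from the counter in the middle of the back place where the salt was, and last put the red and the yellow jar back, each exactly where it stood before. Everything must stay upright, and the tin and the mug must be left alone.

Things in the scene. Friction and masses are not known exactly. Their poses are not given: they have to be found in the camera images.
- salt_shaker_center (a point): Salt shaker, the only thing with a waisted glass body and a domed grey pierced top: round, 44 mm wide at the foot, about 34 mm above 74 mm, 90 mm tall, about 0.1 kg. It starts upright on the back place of the spice stand, some 11 mm clear of the red-capped and the yellow-capped jar in front of it. The point is its centre, 45 mm above its foot; z runs up its axis.
- red_cap_jar_center (a point): Spice jar with a broad red cap: round, 46 mm wide from foot to cap, 97 mm tall, about 0.11 kg. It starts upright on the spice stand, on one of the two front places (left or right varies). The point is its centre, 48.5 mm above its foot; z runs up its axis.
- yellow_cap_jar_center (a point): Spice jar with a yellow cap: round, 45 mm wide, 98 mm tall, about 0.11 kg. It starts upright on the other front place of the spice stand. The point is its centre, 49 mm above its foot; z runs up its axis.
- white_cap_jar_center (a point): Spice jar with a white cap: round, 41 mm wide, 99 mm tall, about 0.11 kg. It starts upright and alone on the counter, in front of the spice stand. The point is its centre, 49.5 mm above its foot; z runs up its axis.
- back_place (a point): Middle of the back place of the fixed dark wooden spice stand, on its foot board (150 x 190 mm, top 14 mm above the counter). x points to the back board (face 41 mm behind this point, as long as the foot board, top 60 mm above the counter), y left along it, z up. Flush light discs of 52 mm mark the three places: this one and the front ones at (-26, +50) and (-26, -50) mm from it.
- slate_mid (a point): Middle of the upper face of the fixed dark slate tray (flat, no rim, 120 mm in its x by 220 mm in its y), 11 mm above the counter; z up. A cord loop sticks out at its +y end.
- trivet_top (a point): Middle of the top of the small fixed black iron trivet, flat barred top 52 mm (its x) by 84 mm (its y), 20 mm above the counter; z up.
- tin_center (a point): Bystander: food tin, 75 mm across, 58 mm tall, loose on the counter; the point is its centre, 29 mm up.
- mug_center (a point): Bystander: pale mug, 78 mm across, 97 mm tall, with a handle, loose on the counter behind the spice stand; the point is on its axis, 48 mm up.
There are look-alikes about, which are no part of the job. What is shaped like the part that bears red_cap_jar_center but blue or turquoise is not meant.

How it is judged:
By the outcome, as a careful person would: the job done as asked, in the order asked, and still so for the second after the job is handed in, with the robot touching nothing.
It also fails if it takes over 136 s, if anything falls off the work surface, if the arm or the gripper's body presses on something with over 40 N, if the wrist force passes 120 N, or if a joint passes its speed limit or range.

## Working session

There is one attempt and no reset: what is moved stays moved. The work goes in short steps, Python scripts to look and compute and a tool call to move; the robot and the scene stay as the last step left them, time stands still between calls to the robot, and variables do not carry over. Pictures are saved under pics/ and viewed, at most 14 in all, crops included, and the job is handed in when it is done.

Besides the shell and the picture viewer there is one more tool, called after "Emit:" by a JSON object that holds its "name" and its "arguments", one argument or row to a line. arm_command: Moves the arm, as the interface text tells. Shifts and turns lie within -1 to 1; 1 stands for 0.5 m of shift or 0.5 rad of turn. Its arguments: {"type":"object","properties":{"deltas":{"type":"array","items":{"type":"object","properties":{"delta_rot":{"type":"array","items":{"type":"number","minimum":-1,"maximum":1}},"offset":{"type":"array","items":{"type":"number","minimum":-1,"maximum":1}},"hand":{"type":"number"}}}},"squeeze":{"type":"number"}},"required":["deltas"]}

```bash
ls; mkdir -p pics
python3 - <<'E'
from plant import robot,capture,camera_params
import cv2,numpy as np
o=robot.get_obs();print({k:np.round(v,3) for k,v in o.items()})
for n in ("scene","side"):
    cv2.imwrite(f"pics/{n}0.png",capture(n));print(n,camera_params(n))
print(camera_params("wrist"))
E
```

```text
pics
{'t': np.float64(0.0), 'joint_pos': array([-1.212,  0.69 , -0.195,  1.566,  0.157,  0.902, -0.215]), 'qvel': array([-0.001,  0.001,  0.001,  0.   ,  0.   ,  0.001, -0.001]), 'joint_torque': array([ 1.0000e-03, -5.3961e+01, -1.2670e+00, -1.5855e+01,  9.0000e-03,
        9.0000e-03,  0.0000e+00]), 'tool_pos': array([0.199, 0.592, 0.23 ]), 'tcp_rot': array([-5.08e-01, -3.10e+00,  3.00e-03]), 'wrist_force': array([ 0.404, -0.332,  0.457]), 'wrist_torque': array([ 0.002, -0.012, -0.026]), 'grasp_force': np.float64(0.0), 'opening': np.float64(0.998)}
scene {'fx': 426.0105294303487, 'fy': 426.0105294303487, 'cx': 254.34732465698107, 'cy': 185.9277454724241, 'eye': array([ 0.05233927, -0.71832733,  0.50496106]), 'attitude': array([-1.93974883,  0.63693849, -0.43421643])}
side {'fx': 346.85429733488286, 'fy': 346.85429733488286, 'cx': 264.9943218178074, 'cy': 191.34559182817273, 'eye': array([0.59139512, 0.6810304 , 0.65285916]), 'attitude': array([-0.07488372,  2.84098694, -1.32358858])}
{'fx': 266.4851030522439, 'fy': 266.4851030522439, 'cx': 257.96002232039206, 'cy': 195.03381253850395, 'eye': array([0.12445768, 0.61847787, 0.373793  ]), 'attitude': array([2.32926883, 1.67450536, 0.26723328])}
```

View pics/scene0.png

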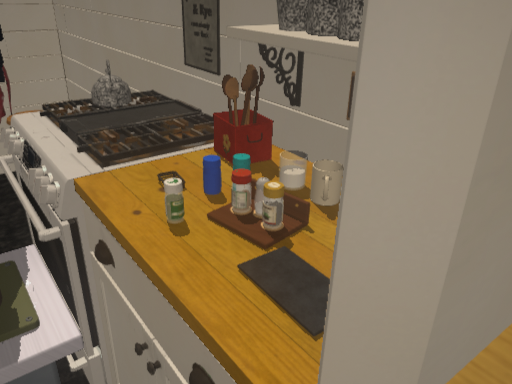

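View pics/side0.png

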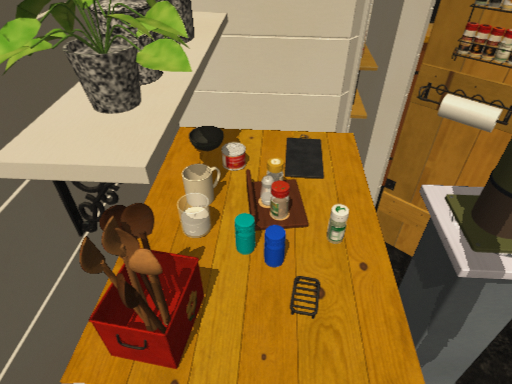

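Scene view: red jar (242,190), yellow jar (273,205), salt (262,200), white-capped jar (174,200), trivet (172,182), slate (295,285), mug (326,183). In the side view: red (280,200), yellow (276,168), salt (266,190), white cap (339,222), trivet (305,297), slate (304,157), tin (233,155), mug (200,182).

```bash
cat > h.py <<'E'
import numpy as np,cv2
from scipy.spatial.transform import Rotation as R
from plant import robot,capture,camera_params
def ray(c,p):
    d=R.from_rotvec(c["attitude"]).apply([(p[0]-c["cx"])/c["fx"],(p[1]-c["cy"])/c["fy"],1.]);return np.array(c["eye"]),d/np.linalg.norm(d)
def onz(c,p,z):
    e,d=ray(c,p);return e+d*(z-e[2])/d[2]
def proj(c,P):
    q=R.from_rotvec(c["attitude"]).inv().apply(np.atleast_2d(P)-c["eye"]);return np.c_[c["cx"]+c["fx"]*q[:,0]/q[:,2],c["cy"]+c["fy"]*q[:,1]/q[:,2]]
def tri(*cps):
    A=np.zeros((3,3));b=np.zeros(3)
    for c,p in cps:
        e,d=ray(c,p);M=np.eye(3)-np.outer(d,d);A+=M;b+=M@e
    return np.linalg.solve(A,b)
def move(target,rv=None):
    "tool-frame offset (units) from the measured pose to world target"
    o=robot.get_obs();r=R.from_rotvec(o["tcp_rot"])
    off=r.inv().apply(np.array(target)-o["tool_pos"])/0.5
    rot=None if rv is None else (r.inv()*R.from_rotvec(rv)).as_rotvec()/0.5
    return np.round(off,4),rot
E
python3 - <<'E'
from h import *
np.set_printoptions(precision=3,suppress=True)
S,D=camera_params("scene"),camera_params("side")
for n,a,b in [("red",(242,175),(280,187)),("yel",(273,186),(276,162)),("salt",(261,181),(267,181)),("white",(174,182),(341,209)),("blue",(212,158),(274,230)),("turq",(241,157),(245,218)),("mug",(327,165),(201,170)),("candle",(293,157),(194,202))]:
    print(n,tri((S,a),(D,b)))
print("trivet",onz(S,(172,181),.02),onz(D,(306,297),.02))
print("slate",[onz(D,p,.011) for p in [(288,139),(321,138),(324,177),(286,177)]])
print("stand",[onz(D,p,.014) for p in [(297,183),(308,225),(258,227)]])
print("tin",onz(D,(233,147),.058))
o=robot.get_obs();w=camera_params("wrist");r=R.from_rotvec(o["tcp_rot"])
print(r.as_matrix());print("cam in tool",r.inv().apply(w["eye"]-o["tool_pos"]));print((r.inv()*R.from_rotvec(w["attitude"])).as_matrix())
E
```

```text
red [0.578 0.009 0.105]
yel [ 0.591 -0.089  0.112]
salt [ 0.611 -0.024  0.095]
white [0.436 0.074 0.099]
blue [0.588 0.152 0.098]
turq [0.655 0.118 0.097]
mug [ 0.79  -0.056  0.101]
candle [0.785 0.06  0.088]
trivet [0.514 0.237 0.02 ] [0.516 0.265 0.02 ]
slate [array([ 0.55 , -0.372,  0.011]), array([ 0.433, -0.387,  0.011]), array([ 0.442, -0.161,  0.011]), array([ 0.557, -0.153,  0.011])]
stand [array([ 0.525, -0.123,  0.014]), array([0.501, 0.049, 0.014]), array([0.629, 0.064, 0.014])]
tin [ 0.726 -0.236  0.058]
[[-0.948  0.319 -0.   ]
 [ 0.319  0.948 -0.002]
 [-0.    -0.002 -1.   ]]
cam in tool [ 0.079  0.001 -0.143]
[[ 0.    -0.949 -0.314]
 [ 1.     0.    -0.   ]
 [ 0.001 -0.314  0.949]]
```

Emit:
{"name": "arm_command", "arguments": {
  "deltas": [
    {"offset": [-0.48, -0.42, -0.14], "delta_rot": [0, 0, 1], "hand": 1},
    {"offset": [-0.48, -0.42, -0.14], "delta_rot": [0, 0, 1], "hand": 1},
    {"offset": [-0.48, -0.42, -0.14], "delta_rot": [0, 0, 1], "hand": 1},
    {"offset": [-0.48, -0.42, -0.14], "delta_rot": [0, 0, 1], "hand": 1},
    {"offset": [-0.48, -0.42, -0.14], "delta_rot": [0, 0, 1], "hand": 1},
    {"offset": [-0.48, -0.42, -0.14], "delta_rot": [0, 0, 1], "hand": 1},
    {"offset": [-0.48, -0.42, -0.14], "delta_rot": [0, 0, 1], "hand": 1},
    {"offset": [-0.48, -0.42, -0.14], "delta_rot": [0, 0, 1], "hand": 1}
  ]
}}

```text
t: 0.77
tool_pos: [0.361, 0.3136, 0.3017]
tcp_rot: [1.261, 2.876, -0.002]
wrist_force: [0.5, 0.5, -0.5]
opening: 1.001
grasp_force: 0.0
```

Emit:
{"name": "arm_command", "arguments": {
  "deltas": [
    {"offset": [-0.75, -0.15, 0], "delta_rot": [0, 0, 1], "hand": 1},
    {"offset": [-0.75, -0.15, 0], "delta_rot": [0, 0, 1], "hand": 1},
    {"offset": [-0.75, -0.15, 0], "delta_rot": [0, 0, 1], "hand": 1},
    {"offset": [-0.75, -0.15, 0], "delta_rot": [0, 0, 1], "hand": 1},
    {"offset": [-0.75, -0.15, 0], "delta_rot": [0, 0, 1], "hand": 1},
    {"offset": [-0.75, -0.15, 0], "delta_rot": [0, 0, 1], "hand": 1},
    {"offset": [-0.75, -0.15, 0], "delta_rot": [0, 0, 1], "hand": 1},
    {"offset": [-0.75, -0.15, 0], "delta_rot": [0, 0, 1], "hand": 1}
  ]
}}

```text
t: 1.43
tool_pos: [0.5341, 0.0305, 0.3011]
tcp_rot: [-1.931, -2.477, 0.0]
wrist_force: [0.4, 0.8, -0.1]
opening: 0.996
grasp_force: 0.0
```

```bash
cat > shot.py <<'E'
import sys,json
from h import *
n=sys.argv[1];o=robot.get_obs();c=camera_params("wrist");im=capture("wrist")
cv2.imwrite(f"pics/{n}.png",im);json.dump({k:(v.tolist() if hasattr(v,"tolist") else v) for k,v in c.items()},open(f"pics/{n}.json","w"))
print(np.round(o["tool_pos"],4),np.round(o["tcp_rot"],3),round(o["t"],2),np.round(o["joint_pos"],2))
E
python3 shot.py w1
```

```text
[0.5341 0.0305 0.3011] [-1.931 -2.477  0.   ] 1.43 [-0.2   0.48  0.09  1.75 -0.05  0.91  0.16]
```

View pics/w1.png

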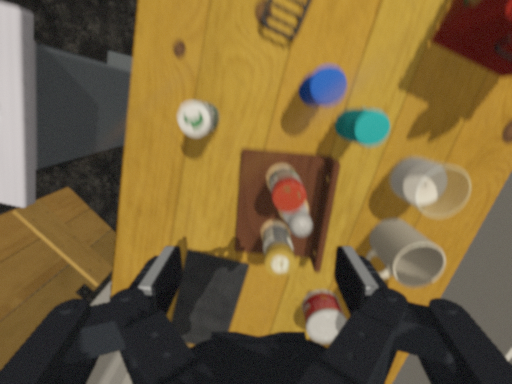

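The wrist view shows the stand at (290,205), red cap (290,193), salt (303,222), yellow cap (281,264), white cap (198,118), blue (323,87), turquoise (365,127), trivet partly visible (283,18), tin (323,318), mug (405,250) and slate (210,295). It is slightly blurred, so I'll take a settled shot from nearer the middle.

```bash
python3 shot.py w2
python3 - <<'E'
import cv2
im=cv2.imread("pics/w2.png");cv2.imwrite("pics/w2c.png",cv2.resize(im[90:290,160:420],None,fx=3,fy=3,interpolation=cv2.INTER_CUBIC)[:600,:780])
E
```

```text
[0.5387 0.0196 0.3014] [ 1.942  2.458 -0.005] 1.48 [-0.19  0.49  0.1   1.75 -0.05  0.91  0.16]
```

View pics/w2c.png

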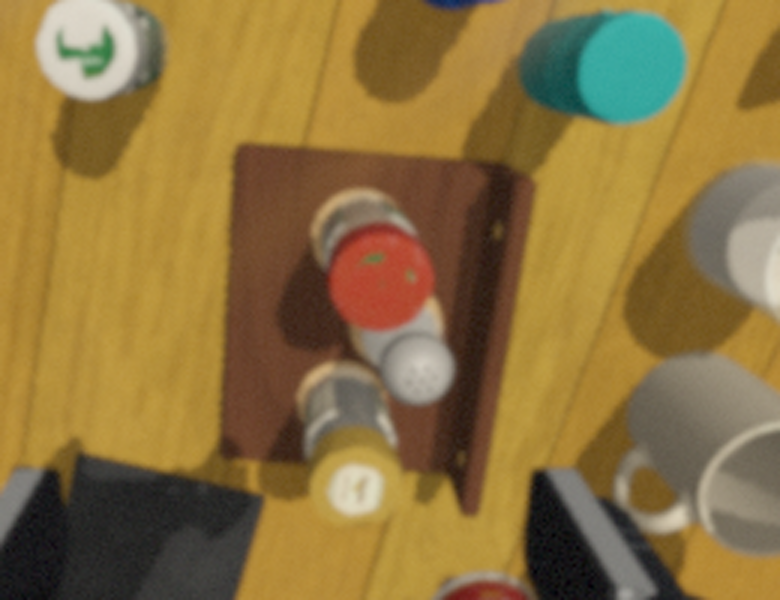

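The crop shows red cap top (381,281), salt dome (418,371), yellow cap top (355,490), white cap top (86,52), and the foot board's front edge (238,146)–(222,455), all in crop pixels.

Run:
```python
from h import *
import json
np.set_printoptions(precision=4,suppress=True)
c=json.load(open("pics/w2.json"));S,D=camera_params("scene"),camera_params("side")
f=lambda u,v:(160+(u+.5)/3-.5,90+(v+.5)/3-.5)
P={}
for n,u,v,z in [("red",381,279,.111),("yel",355,488,.112),("salt",418,370,.102),("white",86,52,.099),("turq",632,68,.097),("fl",238,146,.014),("fr",222,455,.014),("bl",533,182,.06),("br",470,512,.06)]:
    P[n]=onz(c,f(u,v),z);print(n,P[n],proj(S,P[n])[0],proj(D,P[n])[0])
im=cv2.imread("pics/w2.png");h=cv2.cvtColor(im,cv2.COLOR_BGR2HSV)
for n,lo,hi,z in [("red",(0,150,120),(8,255,255),.111),("white",(0,0,150),(180,60,255),.099)]:
    m=cv2.inRange(h,lo,hi)
    k,l,s,ce=cv2.connectedComponentsWithStats(m)
    for i in range(1,k):
        if s[i][4]>150: print(n,s[i],ce[i],onz(c,ce[i],z))
d=P["fr"]-P["fl"];print("stand yaw",np.degrees(np.arctan2(d[0],-d[1])),np.linalg.norm(d))
d=P["br"]-P["bl"];print("stand yaw",np.degrees(np.arctan2(d[0],-d[1])),np.linalg.norm(d))
d=P["yel"]-P["red"];print("jars yaw",np.degrees(np.arctan2(d[0],-d[1])),np.linalg.norm(d))
```

```text
red [0.5803 0.0148 0.111 ] [240.4853 171.8534] [278.7476 186.1631]
yel [ 0.5955 -0.0871  0.112 ] [273.6414 185.4859] [273.7402 161.8157]
salt [ 0.6102 -0.0258  0.102 ] [261.3729 178.3994] [267.2855 178.4766]
white [0.4392 0.0771 0.099 ] [173.1031 181.6691] [338.1999 209.2804]
turq [0.66   0.1231 0.097 ] [241.1675 156.1781] [242.6076 219.6867]
fl [0.5044 0.0432 0.014 ] [206.8971 212.827 ] [306.4282 223.3309]
fr [ 0.5335 -0.1389  0.014 ] [264.5409 243.7885] [293.9357 179.4917]
bl [0.6476 0.0653 0.06  ] [250.3125 177.7486] [250.2873 214.0684]
br [ 0.673  -0.1164  0.06  ] [307.3245 202.5314] [246.4098 169.7555]
red [270 165  36  34 889] [286.5433 182.2565] [0.58   0.0153 0.111 ]
white [   0    0   22  202 3415] [  8.3113 109.8448] [0.2242 0.0226 0.099 ]
white [172  88  37  35 872] [189.4518 104.2569] [0.4401 0.0806 0.099 ]
white [ 403  147   43   47 1353] [424.878  171.2602] [0.757  0.0694 0.099 ]
white [284 194  26  30 408] [299.5368 209.75  ] [ 0.6103 -0.022   0.099 ]
white [392 209  53  58 582] [408.9914 235.1615] [ 0.7752 -0.0235  0.099 ]
white [270 246  17  15 195] [278.2205 252.8769] [ 0.5989 -0.0952  0.099 ]
white [306 300  33  34 861] [323.115  316.5947] [ 0.6998 -0.1925  0.099 ]
stand yaw 9.05973720526769 0.18436924285232295
stand yaw 7.96441546767757 0.18354174912673804
jars yaw 8.456408982258475 0.10303974632192546
```

Emit:
{"name": "arm_command", "arguments": {
  "deltas": [
    {"offset": [-0.032, 0.077, 0.2], "delta_rot": [0, 0, 0.17], "hand": 1},
    {"offset": [-0.032, 0.077, 0.2], "delta_rot": [0, 0, 0.17], "hand": 1},
    {"offset": [-0.032, 0.077, 0.2], "delta_rot": [0, 0, 0.17], "hand": 1},
    {"offset": [-0.032, 0.077, 0.2], "delta_rot": [0, 0, 0.17], "hand": 1},
    {"offset": [-0.032, 0.077, 0.2], "delta_rot": [0, 0, 0.17], "hand": 1},
    {"offset": [-0.032, 0.077, 0.2], "delta_rot": [0, 0, 0.17], "hand": 1},
    {"offset": [-0.032, 0.077, 0.2], "delta_rot": [0, 0, 0.17], "hand": 1}
  ]
}}

```text
t: 2.12
tool_pos: [0.5754, 0.0266, 0.2031]
tcp_rot: [2.034, 2.392, 0.003]
wrist_force: [-0.9, 0.4, 0.0]
opening: 0.998
grasp_force: 0.0
```

```bash
cat > go.py <<'E'
import sys
from h import *
o=robot.get_obs();r=R.from_rotvec(o["tcp_rot"])
y=np.radians(float(sys.argv[1]));c,s=np.cos(y),np.sin(y)
T=R.from_matrix(np.array([[-s,c,0],[c,s,0],[0,0,-1]]))
print("pos",np.round(o["tool_pos"],4),"rotu",np.round((r.inv()*R.from_matrix(T.as_matrix())).as_rotvec()/.5,3) if 0 else np.round((r.inv()*R.from_matrix(np.array([[-s,c,0],[c,s,0],[0,0,-1]]).T if False else np.array([[-s,c,0.],[c,s,0.],[0,0,-1.]]))).as_rotvec()/.5,3))
for a in sys.argv[2:]:
    print(a,move([float(v) for v in a.split(",")])[0])
E
sed -i '/^T=/d;s/^print("pos".*/print("pos",np.round(o["tool_pos"],4),"rotu",np.round((r.inv()*R.from_matrix([[-s,c,0],[c,s,0],[0,0,-1]])).as_rotvec()\/.5,3))/' go.py
python3 go.py 8.5 .580,.013,.066; python3 shot.py w3;python3 - <<'E'
import cv2
im=cv2.imread("pics/w3.png");cv2.imwrite("pics/w3b.png",cv2.resize(im,None,fx=1.5,fy=1.5,interpolation=cv2.INTER_CUBIC))
E
```

```text
pos [0.5754 0.0266 0.2031] rotu [ 0.005 -0.     0.026]
.580,.013,.066 [-0.0284  0.004   0.2743]
[0.5754 0.0266 0.2031] [2.034 2.392 0.003] 2.12 [-0.18  0.66  0.09  1.76 -0.09  0.73  0.12]
```

View pics/w3b.png

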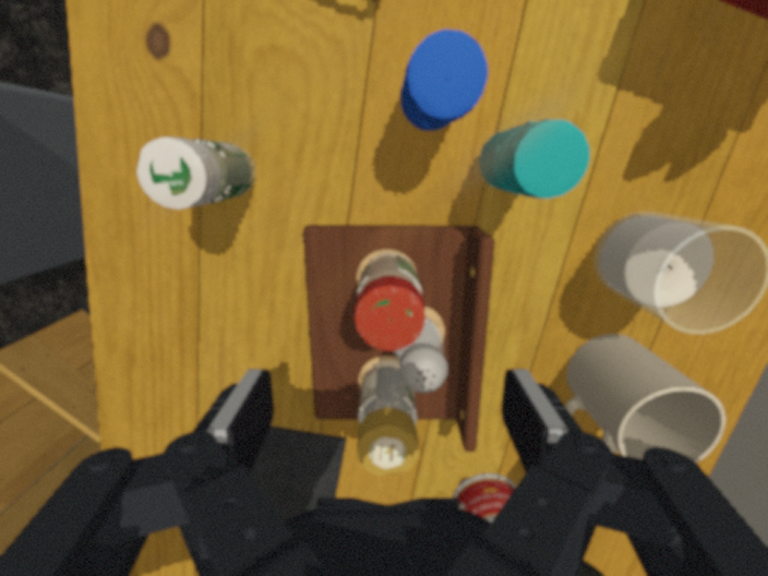

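Clear view now: red cap top (390,312), salt dome (425,368), yellow cap (386,450), white cap (172,173) and stand corners (305,228)/(316,418), in 1.5x pixels. I'll check again where the arm settled and measure.

```bash
python3 shot.py w4
python3 - <<'E'
from h import *
import json
np.set_printoptions(precision=4,suppress=True)
f=lambda u,v:((u+.5)/1.5-.5,(v+.5)/1.5-.5)
for w in("w3","w4"):
  c=json.load(open(f"pics/{w}.json"));im=cv2.imread(f"pics/{w}.png");h=cv2.cvtColor(im,cv2.COLOR_BGR2HSV)
  m=cv2.inRange(h,(0,150,110),(8,255,255));k,l,s,ce=cv2.connectedComponentsWithStats(m)
  i=1+np.argmin([np.hypot(*(x-[260,207])) for x in ce[1:]]);print(w,c["eye"],s[i],onz(c,ce[i],.111))
c=json.load(open("pics/w3.json"));P={}
for n,u,v,z in [("red",390,314,.111),("yel",387,449,.112),("salt",426,368,.102),("white",172,173,.099),("fl",305,228,.014),("fr",316,418,.014),("bl",492,235,.06),("br",470,448,.06),("bfl",475,230,.014)]:
    P[n]=onz(c,f(u,v),z);print(n,P[n])
for a,b in(("fr","fl"),("br","bl"),("yel","red")):
    d=P[a]-P[b];print(np.degrees(np.arctan2(d[0],-d[1])),np.linalg.norm(d))
E
python3 go.py 8.5 .58,.013,.066
```

```text
[0.5755 0.0266 0.2032] [2.034 2.392 0.004] 2.17 [-0.18  0.66  0.09  1.76 -0.09  0.72  0.12]
w3 [0.5638160863389037, 0.1070952612434364, 0.3464131961645929] [ 236  185   48   49 1693] [0.5802 0.0163 0.111 ]
w4 [0.5638357173299229, 0.10705220005136598, 0.34646662698056035] [ 236  184   48   50 1705] [0.5802 0.0163 0.111 ]
red [0.5808 0.0164 0.111 ]
yel [ 0.5954 -0.0849  0.112 ]
salt [ 0.6124 -0.0224  0.102 ]
white [0.4395 0.0795 0.099 ]
fl [0.5056 0.0434 0.014 ]
fr [ 0.5342 -0.1401  0.014 ]
bl [0.6471 0.0688 0.06  ]
br [ 0.6733 -0.115   0.06  ]
bfl [0.6455 0.0645 0.014 ]
8.865105166204236 0.18569119619831947
8.102358526691605 0.18569172930043712
8.188090929267954 0.10241766531570881
pos [0.5754 0.0265 0.2031] rotu [ 0.006 -0.     0.026]
.58,.013,.066 [-0.0282  0.0039  0.2742]
```

Emit:
{"name": "arm_command", "arguments": {
  "deltas": [
    {"offset": [-0.024, 0.005, 0.03], "delta_rot": [0.006, 0, 0.026], "hand": 1},
    {"offset": [-0.024, 0.005, 0.08], "delta_rot": [0.006, 0, 0.026], "hand": 1},
    {"offset": [-0.024, 0.005, 0.13], "delta_rot": [0.006, 0, 0.026], "hand": 1},
    {"offset": [-0.024, 0.005, 0.18], "delta_rot": [0.006, 0, 0.026], "hand": 1},
    {"offset": [-0.024, 0.005, 0.23], "delta_rot": [0.006, 0, 0.026], "hand": 1},
    {"offset": [-0.024, 0.005, 0.274], "delta_rot": [0.006, 0, 0.026], "hand": 1},
    {"offset": [-0.024, 0.005, 0.274], "delta_rot": [0.006, 0, 0.026], "hand": 1},
    {"offset": [-0.024, 0.005, 0.274], "delta_rot": [0.006, 0, 0.026], "hand": 1}
  ]
}}

```text
t: 2.88
tool_pos: [0.5791, 0.0149, 0.0646]
tcp_rot: [-2.049, -2.378, 0.004]
wrist_force: [-0.4, -0.6, 0.2]
opening: 1.002
grasp_force: 0.0
```

```bash
python3 shot.py w5; python3 go.py 8.5 .58,.015,.066
```

```text
[0.5791 0.0149 0.0646] [-2.049 -2.378  0.004] 2.88 [-0.14  0.87  0.06  1.83 -0.1   0.44  0.14]
pos [0.5801 0.0148 0.0656] rotu [-0.003  0.    -0.001]
.58,.015,.066 [ 0.0005 -0.0002 -0.0008]
```

View pics/w5.png

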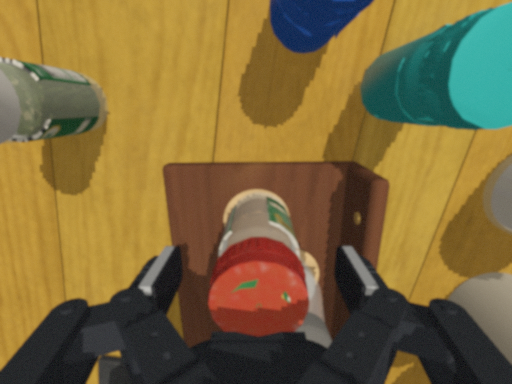

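The red cap (257,293) lies midway between the fingers (170,265) and (352,265), and nothing is in their way. Closing.

Emit:
{"name": "arm_command", "arguments": {
  "deltas": [
    {"hand": -1},
    {"hand": -1},
    {"hand": -1},
    {"hand": -1},
    {"hand": -1},
    {"hand": -1},
    {"hand": -1},
    {"hand": -1}
  ],
  "squeeze": 35
}}

```text
validation failed for argument at $.de...
```

```bash
python3 go.py 8.5; python3 -c "
from h import *
o=robot.get_obs();print({k:np.round(v,4) for k,v in o.items() if 'joint' not in k})"
```

```text
pos [0.5801 0.0148 0.0656] rotu [-0.003  0.    -0.001]
{'t': np.float64(2.9333), 'qvel': array([ 0.0003, -0.0236,  0.0046, -0.0106,  0.0003, -0.0041,  0.0008]), 'tool_pos': array([0.5801, 0.0148, 0.0656]), 'tcp_rot': array([-2.0507e+00, -2.3791e+00,  1.7000e-03]), 'wrist_force': array([1.2404, 0.3993, 0.4071]), 'wrist_torque': array([-0.0005, -0.0737, -0.013 ]), 'grasp_force': np.float64(0.0), 'opening': np.float64(1.0012)}
```

Emit:
{"name": "arm_command", "arguments": {
  "deltas": [
    {"offset": [0, 0, 0], "delta_rot": [0, 0, 0], "hand": -1},
    {"offset": [0, 0, 0], "delta_rot": [0, 0, 0], "hand": -1},
    {"offset": [0, 0, 0], "delta_rot": [0, 0, 0], "hand": -1},
    {"offset": [0, 0, 0], "delta_rot": [0, 0, 0], "hand": -1},
    {"offset": [0, 0, 0], "delta_rot": [0, 0, 0], "hand": -1},
    {"offset": [0, 0, 0], "delta_rot": [0, 0, 0], "hand": -1},
    {"offset": [0, 0, 0], "delta_rot": [0, 0, 0], "hand": -1},
    {"offset": [0, 0, 0], "delta_rot": [0, 0, 0], "hand": -1}
  ],
  "squeeze": 35
}}

```text
t: 3.6
tool_pos: [0.58, 0.0148, 0.0656]
tcp_rot: [-2.051, -2.379, 0.001]
wrist_force: [-1.4, 0.2, 6.4]
opening: 0.529
grasp_force: 34.9
```

```bash
python3 go.py 8.5 .580,.015,.16; python3 -c "
from h import *
o=robot.get_obs();print({k:np.round(v,4) for k,v in o.items() if 'joint' not in k})"
```

```text
pos [0.58   0.0148 0.0656] rotu [-0.002  0.    -0.001]
.580,.015,.16 [ 0.0004 -0.0002 -0.1888]
{'t': np.float64(3.6), 'qvel': array([-0.0015,  0.0015,  0.    ,  0.    , -0.0013, -0.0011,  0.0012]), 'tool_pos': array([0.58  , 0.0148, 0.0656]), 'tcp_rot': array([-2.0507e+00, -2.3790e+00,  1.5000e-03]), 'wrist_force': array([-1.3901,  0.16  ,  6.4028]), 'wrist_torque': array([-0.0095,  0.1477,  0.0203]), 'grasp_force': np.float64(34.8503), 'opening': np.float64(0.5293)}
```

Emit:
{"name": "arm_command", "arguments": {
  "deltas": [
    {"offset": [0, 0, -0.03], "delta_rot": [0, 0, 0], "hand": -1},
    {"offset": [0, 0, -0.09], "delta_rot": [0, 0, 0], "hand": -1},
    {"offset": [0, 0, -0.16], "delta_rot": [0, 0, 0], "hand": -1},
    {"offset": [0, 0, -0.22], "delta_rot": [0, 0, 0], "hand": -1},
    {"offset": [-0.03, -0.015, -0.26], "delta_rot": [0, 0, 0], "hand": -1},
    {"offset": [-0.09, -0.05, -0.26], "delta_rot": [0, 0, 0], "hand": -1},
    {"offset": [-0.15, -0.08, -0.26], "delta_rot": [0, 0, 0], "hand": -1},
    {"offset": [-0.22, -0.117, -0.26], "delta_rot": [0, 0, 0], "hand": -1}
  ]
}}

```text
t: 4.27
tool_pos: [0.5383, -0.1021, 0.1953]
tcp_rot: [-2.047, -2.382, 0.0]
wrist_force: [0.5, -0.1, -0.2]
opening: 0.526
grasp_force: 36.3
```

Emit:
{"name": "arm_command", "arguments": {
  "deltas": [
    {"offset": [-0.06, -0.035, 0], "delta_rot": [0, 0, 0], "hand": -1},
    {"offset": [-0.12, -0.065, 0], "delta_rot": [0, 0, 0], "hand": -1},
    {"offset": [-0.18, -0.095, 0], "delta_rot": [0, 0, 0], "hand": -1},
    {"offset": [-0.22, -0.117, 0], "delta_rot": [0, 0, 0], "hand": -1},
    {"offset": [-0.22, -0.117, 0], "delta_rot": [0, 0, 0], "hand": -1}
  ]
}}

```text
t: 4.68
tool_pos: [0.4931, -0.2272, 0.1951]
tcp_rot: [-2.063, -2.369, 0.011]
wrist_force: [0.0, -0.9, -2.1]
opening: 0.529
grasp_force: 36.3
```

```bash
python3 shot.py w6; python3 go.py 8.5 .497,-.22,.0636
```

```text
[ 0.4931 -0.2272  0.1951] [-2.063 -2.369  0.011] 4.68 [ 0.31  0.63  0.05  1.86 -0.04  0.65  0.52]
pos [ 0.4946 -0.2237  0.195 ] rotu [-0.008  0.004 -0.014]
.497,-.22,.0636 [0.0071 0.0068 0.2627]
```

View pics/w6.png

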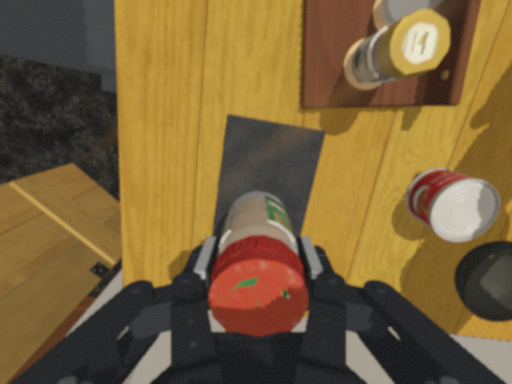

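The jar is held upright, and the slate's near corners are at (230,115) and (323,131). Checking those against the placing spot.

```bash
python3 - <<'E'
from h import *
import json
c=json.load(open("pics/w6.json"))
for p in [(230,115),(323,131),(216,225),(301,238)]: print(np.round(onz(c,p,.011),4))
print("jar top",onz(c,(257,296),.19+.045))
E
python3 go.py 8.5 .497,-.22,.0636
```

```text
[ 0.4512 -0.1612  0.011 ]
[ 0.5634 -0.1641  0.011 ]
[ 0.4474 -0.3052  0.011 ]
[ 0.5643 -0.3082  0.011 ]
jar top [ 0.49494247 -0.2295148   0.235     ]
pos [ 0.4946 -0.2237  0.195 ] rotu [-0.008  0.004 -0.014]
.497,-.22,.0636 [0.0071 0.0068 0.2627]
```

Emit:
{"name": "arm_command", "arguments": {
  "deltas": [
    {"offset": [0.009, 0.023, 0.05], "delta_rot": [-0.008, 0.004, -0.014], "hand": -1},
    {"offset": [0.009, 0.023, 0.1], "delta_rot": [-0.008, 0.004, -0.014], "hand": -1},
    {"offset": [0.009, 0.023, 0.15], "delta_rot": [-0.008, 0.004, -0.014], "hand": -1},
    {"offset": [0.009, 0.023, 0.2], "delta_rot": [-0.008, 0.004, -0.014], "hand": -1},
    {"offset": [0.009, 0.023, 0.23], "delta_rot": [-0.008, 0.004, -0.014], "hand": -1},
    {"offset": [0.009, 0.023, 0.25], "delta_rot": [-0.008, 0.004, -0.014], "hand": -1},
    {"offset": [0.009, 0.023, 0.262], "delta_rot": [-0.008, 0.004, -0.014], "hand": -1},
    {"offset": [0.009, 0.023, 0.262], "delta_rot": [-0.008, 0.004, -0.014], "hand": -1}
  ]
}}

```text
t: 5.4
tool_pos: [0.5069, -0.213, 0.0633]
tcp_rot: [-2.04, -2.386, -0.004]
wrist_force: [0.4, 0.3, -0.7]
opening: 0.525
grasp_force: 36.1
```

```bash
python3 go.py 8.5 .505,-.218,.0626; python3 -c "
from h import *
o=robot.get_obs();print(o['wrist_force'],o['t'])"
```

```text
pos [ 0.5069 -0.213   0.0633] rotu [ 0.001 -0.006  0.015]
.505,-.218,.0626 [-0.0093 -0.0053  0.0015]
[ 0.40738558  0.33014284 -0.71103356] 5.4
```

Emit:
{"name": "arm_command", "arguments": {
  "deltas": [
    {"offset": [0, 0, 0.002], "delta_rot": [0, 0, 0], "hand": -1},
    {"offset": [0, 0, 0.002], "delta_rot": [0, 0, 0], "hand": -1},
    {"offset": [0, 0, 0.002], "delta_rot": [0, 0, 0], "hand": 0.4},
    {"offset": [0, 0, 0.002], "delta_rot": [0, 0, 0], "hand": 1},
    {"offset": [0, 0, 0.002], "delta_rot": [0, 0, 0], "hand": 1},
    {"offset": [0, 0, 0.002], "delta_rot": [0, 0, 0], "hand": 1},
    {"offset": [0, 0, 0.002], "delta_rot": [0, 0, 0], "hand": 1},
    {"offset": [0, 0, 0.002], "delta_rot": [0, 0, 0], "hand": 1}
  ]
}}

```text
t: 6.07
tool_pos: [0.5068, -0.214, 0.0627]
tcp_rot: [-2.042, -2.386, -0.003]
wrist_force: [0.0, -0.7, 0.4]
opening: 0.999
grasp_force: 0.0
```

```bash
python3 go.py 8.5 .5955,-.086,.20
```

```text
pos [ 0.5068 -0.214   0.0627] rotu [ 0.002 -0.004  0.013]
.5955,-.086,.20 [ 0.2261  0.2151 -0.274 ]
```

Emit:
{"name": "arm_command", "arguments": {
  "deltas": [
    {"offset": [0, 0, -0.08], "delta_rot": [0, 0, 0], "hand": 1},
    {"offset": [0, 0, -0.16], "delta_rot": [0, 0, 0], "hand": 1},
    {"offset": [0, 0, -0.24], "delta_rot": [0, 0, 0], "hand": 1},
    {"offset": [0.05, 0.05, -0.274], "delta_rot": [0.002, -0.004, 0.013], "hand": 1},
    {"offset": [0.11, 0.1, -0.274], "delta_rot": [0.002, -0.004, 0.013], "hand": 1},
    {"offset": [0.17, 0.16, -0.274], "delta_rot": [0.002, -0.004, 0.013], "hand": 1},
    {"offset": [0.226, 0.215, -0.274], "delta_rot": [0.002, -0.004, 0.013], "hand": 1},
    {"offset": [0.226, 0.215, -0.274], "delta_rot": [0.002, -0.004, 0.013], "hand": 1}
  ]
}}

```text
t: 6.73
tool_pos: [0.6008, -0.0744, 0.2]
tcp_rot: [-2.034, -2.393, -0.015]
wrist_force: [1.4, 1.2, -0.1]
opening: 0.999
grasp_force: 0.0
```

Emit:
{"name": "arm_command", "arguments": {
  "deltas": [
    {"offset": [0, 0, 0], "delta_rot": [0, 0, 0], "hand": 1},
    {"offset": [0, 0, 0], "delta_rot": [0, 0, 0], "hand": 1},
    {"offset": [0, 0, 0], "delta_rot": [0, 0, 0], "hand": 1}
  ]
}}

```text
t: 6.98
tool_pos: [0.5944, -0.088, 0.1998]
tcp_rot: [-2.053, -2.377, 0.003]
wrist_force: [0.2, 0.5, 0.6]
opening: 0.996
grasp_force: 0.0
```

```bash
python3 shot.py w7; python3 go.py 8.5 .5955,-.086,.0666;python3 - <<'E'
from h import *
import json
c=json.load(open("pics/w7.json"));im=cv2.imread("pics/w7.png");h=cv2.cvtColor(im,cv2.COLOR_BGR2HSV)
cv2.imwrite("pics/w7b.png",cv2.resize(im,None,fx=1.5,fy=1.5,interpolation=cv2.INTER_CUBIC))
E
```

```text
[ 0.5944 -0.088   0.1998] [-2.053 -2.377  0.003] 6.98 [ 0.02  0.69  0.08  1.68 -0.07  0.77  0.28]
pos [ 0.5944 -0.0881  0.1999] rotu [-0.002  0.002 -0.006]
.5955,-.086,.0666 [0.0041 0.003  0.2665]
```

View pics/w7b.png

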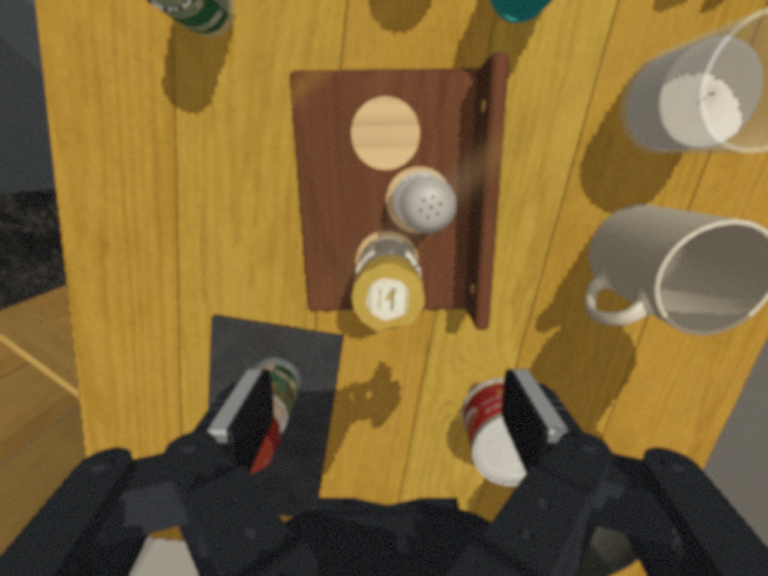

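The empty front-left disc is at (386,133), salt dome (427,205), yellow cap top (388,297), stand corners (292,72)/(309,308); red stands upright on the slate.

Run:
```python
from h import *
import json
np.set_printoptions(precision=4,suppress=True)
c=json.load(open("pics/w7.json"));im=cv2.imread("pics/w7.png");h=cv2.cvtColor(im,cv2.COLOR_BGR2HSV)
f=lambda u,v:((u+.5)/1.5-.5,(v+.5)/1.5-.5)
for n,u,v,z in [("yel",388,296,.112),("salt",428,204,.1),("fl",292,72,.014),("fr",309,308,.014),("bl",507,60,.06),("br",488,328,.06)]:
    print(n,onz(c,f(u,v),z))
m=cv2.inRange(im,(90,140,180),(200,255,255));k,l,s,ce=cv2.connectedComponentsWithStats(m)
i=l[88,257];print(s[i],"disc",onz(c,ce[i],.014))
```

```text
yel [ 0.596  -0.0852  0.112 ]
salt [ 0.6117 -0.0284  0.1   ]
fl [0.5059 0.043  0.014 ]
fr [ 0.5338 -0.1395  0.014 ]
bl [0.6493 0.0622 0.06  ]
br [ 0.6784 -0.1172  0.06  ]
[ 234   65   46   48 1711] disc [0.5794 0.0119 0.014 ]
```

Emit:
{"name": "arm_command", "arguments": {
  "deltas": [
    {"offset": [0.003, 0.003, 0.05], "delta_rot": [-0.002, 0.002, -0.006], "hand": 1},
    {"offset": [0.003, 0.003, 0.11], "delta_rot": [-0.002, 0.002, -0.006], "hand": 1},
    {"offset": [0.003, 0.003, 0.17], "delta_rot": [-0.002, 0.002, -0.006], "hand": 1},
    {"offset": [0.003, 0.003, 0.22], "delta_rot": [-0.002, 0.002, -0.006], "hand": 1},
    {"offset": [0.003, 0.003, 0.25], "delta_rot": [-0.002, 0.002, -0.006], "hand": 1},
    {"offset": [0.003, 0.003, 0.266], "delta_rot": [-0.002, 0.002, -0.006], "hand": 1},
    {"offset": [0.003, 0.003, 0.266], "delta_rot": [-0.002, 0.002, -0.006], "hand": 1},
    {"offset": [0.003, 0.003, 0.266], "delta_rot": [-0.002, 0.002, -0.006], "hand": 1}
  ]
}}

```text
t: 7.7
tool_pos: [0.5968, -0.0853, 0.0674]
tcp_rot: [2.048, 2.381, 0.002]
wrist_force: [0.9, 0.3, 0.6]
opening: 1.004
grasp_force: 0.0
```

Emit:
{"name": "arm_command", "arguments": {
  "deltas": [
    {"offset": [0, 0, 0], "delta_rot": [0, 0, 0], "hand": -1},
    {"offset": [0, 0, 0], "delta_rot": [0, 0, 0], "hand": -1},
    {"offset": [0, 0, 0], "delta_rot": [0, 0, 0], "hand": -1},
    {"offset": [0, 0, 0], "delta_rot": [0, 0, 0], "hand": -1},
    {"offset": [0, 0, 0], "delta_rot": [0, 0, 0], "hand": -1},
    {"offset": [0, 0, 0], "delta_rot": [0, 0, 0], "hand": -1},
    {"offset": [0, 0, 0], "delta_rot": [0, 0, 0], "hand": -1},
    {"offset": [0, 0, 0], "delta_rot": [0, 0, 0], "hand": -1}
  ]
}}

```text
t: 8.37
tool_pos: [0.597, -0.0845, 0.0679]
tcp_rot: [2.047, 2.382, 0.003]
wrist_force: [-1.9, 0.7, 6.6]
opening: 0.509
grasp_force: 34.6
```

```bash
python3 go.py 8.5 .505,-.323,.20
```

```text
pos [ 0.597  -0.0845  0.0679] rotu [ 0.004 -0.001  0.006]
.505,-.323,.20 [-0.4436 -0.2533 -0.265 ]
```

Emit:
{"name": "arm_command", "arguments": {
  "deltas": [
    {"offset": [0, 0, -0.03], "delta_rot": [0, 0, 0], "hand": -1},
    {"offset": [0, 0, -0.09], "delta_rot": [0, 0, 0], "hand": -1},
    {"offset": [0, 0, -0.16], "delta_rot": [0, 0, 0], "hand": -1},
    {"offset": [0, 0, -0.22], "delta_rot": [0, 0, 0], "hand": -1},
    {"offset": [-0.03, -0.015, -0.265], "delta_rot": [0, 0, 0], "hand": -1},
    {"offset": [-0.09, -0.05, -0.265], "delta_rot": [0, 0, 0], "hand": -1},
    {"offset": [-0.15, -0.085, -0.265], "delta_rot": [0, 0, 0], "hand": -1},
    {"offset": [-0.22, -0.125, -0.265], "delta_rot": [0, 0, 0], "hand": -1}
  ]
}}

```text
t: 9.03
tool_pos: [0.5517, -0.2019, 0.1998]
tcp_rot: [2.042, 2.387, 0.005]
wrist_force: [0.6, 0.4, -1.1]
opening: 0.507
grasp_force: 35.8
```

Emit:
{"name": "arm_command", "arguments": {
  "deltas": [
    {"offset": [-0.06, -0.035, 0], "delta_rot": [0, 0, 0], "hand": -1},
    {"offset": [-0.12, -0.07, 0], "delta_rot": [0, 0, 0], "hand": -1},
    {"offset": [-0.18, -0.1, 0], "delta_rot": [0, 0, 0], "hand": -1},
    {"offset": [-0.224, -0.128, 0], "delta_rot": [0, 0, 0], "hand": -1},
    {"offset": [-0.224, -0.128, 0], "delta_rot": [0, 0, 0], "hand": -1},
    {"offset": [-0.224, -0.128, 0], "delta_rot": [0, 0, 0], "hand": -1},
    {"offset": [-0.224, -0.128, 0], "delta_rot": [0, 0, 0], "hand": -1},
    {"offset": [-0.224, -0.128, 0], "delta_rot": [0, 0, 0], "hand": -1}
  ]
}}

```text
t: 9.7
tool_pos: [0.506, -0.321, 0.1989]
tcp_rot: [-2.043, -2.385, -0.004]
wrist_force: [-0.4, 0.5, -1.2]
opening: 0.506
grasp_force: 35.8
```

```bash
python3 go.py 8.5 .505,-.323,.0652
```

```text
pos [ 0.506  -0.321   0.1989] rotu [ 0.003 -0.005  0.012]
.505,-.323,.0652 [-0.0043 -0.003   0.2674]
```

Emit:
{"name": "arm_command", "arguments": {
  "deltas": [
    {"offset": [0, 0, 0.06], "delta_rot": [0.003, -0.005, 0.012], "hand": -1},
    {"offset": [0, 0, 0.12], "delta_rot": [0.003, -0.005, 0.012], "hand": -1},
    {"offset": [0, 0, 0.18], "delta_rot": [0.003, -0.005, 0.012], "hand": -1},
    {"offset": [0, 0, 0.22], "delta_rot": [0.003, -0.005, 0.012], "hand": -1},
    {"offset": [0, 0, 0.25], "delta_rot": [0.003, -0.005, 0.012], "hand": -1},
    {"offset": [0, 0, 0.263], "delta_rot": [0.003, -0.005, 0.012], "hand": -1},
    {"offset": [0, 0, 0.267], "delta_rot": [0.003, -0.005, 0.012], "hand": -1},
    {"offset": [0, 0, 0.267], "delta_rot": [0.003, -0.005, 0.012], "hand": -1}
  ]
}}

```text
t: 10.37
tool_pos: [0.5058, -0.322, 0.0658]
tcp_rot: [2.052, 2.378, -0.001]
wrist_force: [0.0, -0.4, -0.8]
opening: 0.506
grasp_force: 35.4
```

Emit:
{"name": "arm_command", "arguments": {
  "deltas": [
    {"offset": [0, 0, 0], "delta_rot": [0, 0, 0], "hand": -1},
    {"offset": [0, 0, 0], "delta_rot": [0, 0, 0], "hand": 0.3},
    {"offset": [0, 0, 0], "delta_rot": [0, 0, 0], "hand": 1},
    {"offset": [0, 0, 0], "delta_rot": [0, 0, 0], "hand": 1},
    {"offset": [0, 0, 0], "delta_rot": [0, 0, 0], "hand": 1},
    {"offset": [0, 0, 0], "delta_rot": [0, 0, 0], "hand": 1},
    {"offset": [0, 0, -0.05], "delta_rot": [0, 0, 0], "hand": 1},
    {"offset": [0, 0, -0.12], "delta_rot": [0, 0, 0], "hand": 1}
  ]
}}

```text
t: 11.03
tool_pos: [0.503, -0.3213, 0.1235]
tcp_rot: [-2.05, -2.373, 0.004]
wrist_force: [0.1, -0.5, 1.1]
opening: 1.001
grasp_force: 0.0
```

```bash
python3 go.py 8.5 .6125,-.032,.20
```

```text
pos [ 0.503  -0.3213  0.1235] rotu [-0.012 -0.006 -0.005]
.6125,-.032,.20 [ 0.5412  0.2997 -0.1532]
```

Emit:
{"name": "arm_command", "arguments": {
  "deltas": [
    {"offset": [0, 0, -0.08], "delta_rot": [0, 0, 0], "hand": 1},
    {"offset": [0.02, 0.01, -0.153], "delta_rot": [0, 0, 0], "hand": 1},
    {"offset": [0.08, 0.05, -0.153], "delta_rot": [0, 0, 0], "hand": 1},
    {"offset": [0.15, 0.08, -0.153], "delta_rot": [0, 0, 0], "hand": 1},
    {"offset": [0.22, 0.12, -0.153], "delta_rot": [0, 0, 0], "hand": 1},
    {"offset": [0.29, 0.16, -0.153], "delta_rot": [0, 0, 0], "hand": 1},
    {"offset": [0.36, 0.2, -0.153], "delta_rot": [0, 0, 0], "hand": 1},
    {"offset": [0.43, 0.24, -0.153], "delta_rot": [0, 0, 0], "hand": 1}
  ]
}}

```text
t: 11.7
tool_pos: [0.5931, -0.0906, 0.2019]
tcp_rot: [2.054, 2.376, -0.002]
wrist_force: [0.7, -0.3, -0.3]
opening: 1.0
grasp_force: 0.0
```

Emit:
{"name": "arm_command", "arguments": {
  "deltas": [
    {"offset": [0.06, 0.03, 0], "delta_rot": [0, 0, 0], "hand": 1},
    {"offset": [0.11, 0.06, 0], "delta_rot": [0, 0, 0], "hand": 1},
    {"offset": [0.11, 0.06, 0], "delta_rot": [0, 0, 0], "hand": 1},
    {"offset": [0.11, 0.06, 0], "delta_rot": [0, 0, 0], "hand": 1},
    {"offset": [0.11, 0.06, 0], "delta_rot": [0, 0, 0], "hand": 1},
    {"offset": [0.11, 0.06, 0], "delta_rot": [0, 0, 0], "hand": 1}
  ]
}}

```text
t: 12.2
tool_pos: [0.6139, -0.036, 0.2016]
tcp_rot: [2.056, 2.373, -0.004]
wrist_force: [0.4, -0.1, -0.1]
opening: 0.996
grasp_force: 0.0
```

```bash
python3 shot.py w8; python3 go.py 8.5 .6125,-.032,.068;python3 - <<'E'
from h import *
im=cv2.imread("pics/w8.png")
cv2.imwrite("pics/w8b.png",cv2.resize(im,None,fx=1.5,fy=1.5,interpolation=cv2.INTER_CUBIC))
E
```

```text
[ 0.6139 -0.036   0.2016] [ 2.056  2.373 -0.004] 12.2 [-0.07  0.71  0.09  1.64 -0.08  0.8   0.2 ]
pos [ 0.6139 -0.036   0.2017] rotu [-0.002  0.005 -0.012]
.6125,-.032,.068 [ 0.009  -0.0014  0.2674]
```

View pics/w8b.png

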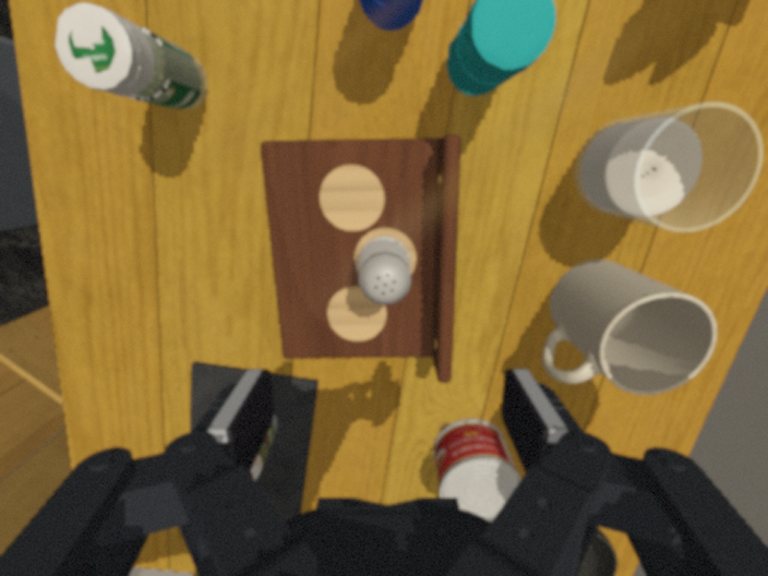

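Both front discs are clear (352,198) and (357,314), and the salt stands on the back disc with its top at (385,282).

Run:
```python
from h import *
import json
np.set_printoptions(precision=4,suppress=True)
c=json.load(open("pics/w8.json"));im=cv2.imread("pics/w8.png")
f=lambda u,v:((u+.5)/1.5-.5,(v+.5)/1.5-.5)
m=cv2.inRange(im,(90,140,180),(200,255,255));k,l,s,ce=cv2.connectedComponentsWithStats(m)
D=[]
for p in((234,132),(238,215)):
    i=l[p[1],p[0]];D.append(onz(c,ce[i],.014));print(s[i],D[-1])
d=D[1]-D[0];yaw=np.arctan2(d[0],-d[1]);n=np.linalg.norm(d)
b=(D[0]+D[1])/2+.026*np.array([np.cos(yaw),np.sin(yaw),0]);print("yaw",np.degrees(yaw),n,"back",b)
for z in(.095,.1,.104): print("salt",onz(c,f(385,280),z))
print("white",onz(c,f(93,47),.099))
```

```text
[ 214  110   42   44 1444] [0.5794 0.0116 0.014 ]
[219 193  38  34 685] [ 0.5927 -0.0943  0.014 ]
yaw 7.186508156928306 0.10680798876465765 back [ 0.6118 -0.0381  0.014 ]
salt [ 0.613  -0.0292  0.095 ]
salt [ 0.6128 -0.0277  0.1   ]
salt [ 0.6126 -0.0265  0.104 ]
white [0.4389 0.0791 0.099 ]
```

Emit:
{"name": "arm_command", "arguments": {
  "deltas": [
    {"offset": [0.012, -0.001, 0.05], "delta_rot": [-0.002, 0.005, -0.012], "hand": 1},
    {"offset": [0.012, -0.001, 0.11], "delta_rot": [-0.002, 0.005, -0.012], "hand": 1},
    {"offset": [0.012, -0.001, 0.17], "delta_rot": [-0.002, 0.005, -0.012], "hand": 1},
    {"offset": [0.012, -0.001, 0.22], "delta_rot": [-0.002, 0.005, -0.012], "hand": 1},
    {"offset": [0.012, -0.001, 0.25], "delta_rot": [-0.002, 0.005, -0.012], "hand": 1},
    {"offset": [0.012, -0.001, 0.266], "delta_rot": [-0.002, 0.005, -0.012], "hand": 1},
    {"offset": [0.012, -0.001, 0.266], "delta_rot": [-0.002, 0.005, -0.012], "hand": 1},
    {"offset": [0.012, -0.001, 0.266], "delta_rot": [-0.002, 0.005, -0.012], "hand": 1}
  ]
}}

```text
t: 12.92
tool_pos: [0.6133, -0.029, 0.069]
tcp_rot: [2.048, 2.382, 0.002]
wrist_force: [0.7, -0.2, 0.4]
opening: 1.0
grasp_force: 0.0
```

Emit:
{"name": "arm_command", "arguments": {
  "deltas": [
    {"offset": [0, 0, 0], "delta_rot": [0, 0, 0], "hand": -1},
    {"offset": [0, 0, 0], "delta_rot": [0, 0, 0], "hand": -1},
    {"offset": [0, 0, 0], "delta_rot": [0, 0, 0], "hand": -1},
    {"offset": [0, 0, 0], "delta_rot": [0, 0, 0], "hand": -1},
    {"offset": [0, 0, 0], "delta_rot": [0, 0, 0], "hand": -1},
    {"offset": [0, 0, 0], "delta_rot": [0, 0, 0], "hand": -1},
    {"offset": [0, 0, 0], "delta_rot": [0, 0, 0], "hand": -1},
    {"offset": [0, 0, 0], "delta_rot": [0, 0, 0], "hand": -1}
  ],
  "squeeze": 35
}}

```text
t: 13.58
tool_pos: [0.613, -0.0282, 0.0696]
tcp_rot: [-2.047, -2.383, -0.002]
wrist_force: [-1.4, -0.8, 5.4]
opening: 0.381
grasp_force: 32.9
```

```bash
python3 go.py 8.5 .52,.1,.20 .516,.22,.2
```

```text
pos [ 0.613  -0.0282  0.0696] rotu [ 0.001 -0.002  0.006]
.52,.1,.20 [ 0.2818 -0.145  -0.2607]
.516,.22,.2 [ 0.5202 -0.1167 -0.2605]
```

Emit:
{"name": "arm_command", "arguments": {
  "deltas": [
    {"offset": [0, 0, -0.03], "delta_rot": [0, 0, 0], "hand": -1},
    {"offset": [0, 0, -0.09], "delta_rot": [0, 0, 0], "hand": -1},
    {"offset": [0, 0, -0.16], "delta_rot": [0, 0, 0], "hand": -1},
    {"offset": [0, 0, -0.22], "delta_rot": [0, 0, 0], "hand": -1},
    {"offset": [0.03, -0.01, -0.26], "delta_rot": [0, 0, 0], "hand": -1},
    {"offset": [0.09, -0.03, -0.26], "delta_rot": [0, 0, 0], "hand": -1},
    {"offset": [0.15, -0.05, -0.26], "delta_rot": [0, 0, 0], "hand": -1},
    {"offset": [0.22, -0.065, -0.26], "delta_rot": [0, 0, 0], "hand": -1}
  ]
}}

```text
t: 14.25
tool_pos: [0.5635, 0.075, 0.1993]
tcp_rot: [2.05, 2.38, 0.001]
wrist_force: [-0.2, 0.7, -0.9]
opening: 0.387
grasp_force: 33.3
```

Emit:
{"name": "arm_command", "arguments": {
  "deltas": [
    {"offset": [0.06, -0.02, 0], "delta_rot": [0, 0, 0], "hand": -1},
    {"offset": [0.12, -0.04, 0], "delta_rot": [0, 0, 0], "hand": -1},
    {"offset": [0.18, -0.055, 0], "delta_rot": [0, 0, 0], "hand": -1},
    {"offset": [0.22, -0.065, 0], "delta_rot": [0, 0, 0], "hand": -1},
    {"offset": [0.22, -0.065, 0], "delta_rot": [0, 0, 0], "hand": -1},
    {"offset": [0.22, -0.065, 0], "delta_rot": [0, 0, 0], "hand": -1},
    {"offset": [0.22, -0.065, 0], "delta_rot": [0, 0, 0], "hand": -1},
    {"offset": [0.22, -0.065, 0], "delta_rot": [0, 0, 0], "hand": -1}
  ]
}}

```text
t: 14.92
tool_pos: [0.5161, 0.1778, 0.1989]
tcp_rot: [2.049, 2.38, 0.001]
wrist_force: [0.1, 0.8, -0.2]
opening: 0.381
grasp_force: 33.2
```

```bash
python3 shot.py w9;python3 - <<'E'
from h import *
im=cv2.imread("pics/w9.png")
cv2.imwrite("pics/w9b.png",cv2.resize(im,None,fx=1.5,fy=1.5,interpolation=cv2.INTER_CUBIC))
E
```

```text
[0.5161 0.1778 0.1989] [2.049e+00 2.380e+00 1.000e-03] 14.92 [-0.49  0.63  0.12  1.85 -0.12  0.66 -0.15]
```

View pics/w9b.png

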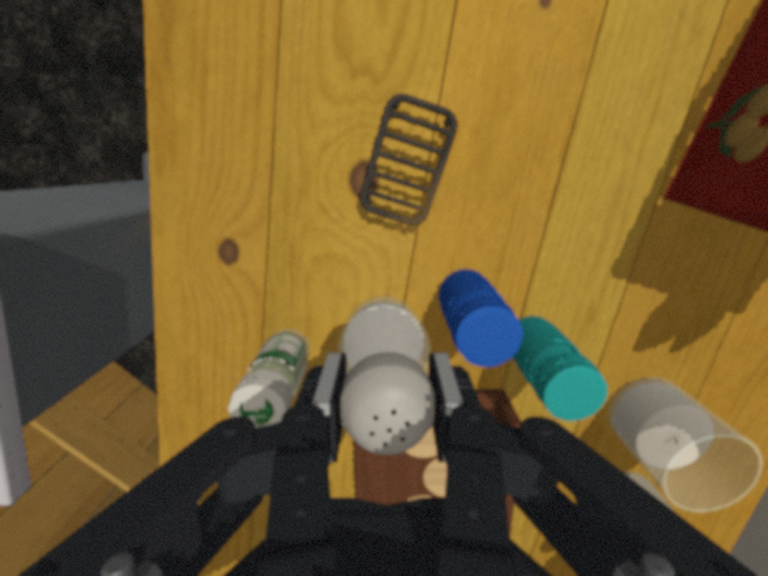

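The trivet outline is roughly (395,97), (456,118), (420,222), (363,206); the salt is held straight.

Run:
```python
from h import *
import json
np.set_printoptions(precision=4,suppress=True)
c=json.load(open("pics/w9.json"));im=cv2.imread("pics/w9.png")
f=lambda u,v:((u+.5)/1.5-.5,(v+.5)/1.5-.5)
g=lambda P:(proj(c,P)[0]+.5)*1.5-.5
C=[onz(c,f(*p),.02) for p in((395,97),(456,118),(420,222),(363,206))];print(np.array(C),np.mean(C,0))
# dark mask, top face
roi=im[50:160,225:320];h=cv2.cvtColor(roi,cv2.COLOR_BGR2HSV);m=((h[...,1]<115)&(h[...,2]<120)).astype(np.uint8)*255
k,l,s,ce=cv2.connectedComponentsWithStats(m);i=1+np.argmax(s[1:,4]);m=(l==i)
pts=np.argwhere(m)[:,::-1]+[225,50];W=np.array([onz(c,p,.02)[:2] for p in pts])
r=cv2.minAreaRect((W*1000).astype(np.float32));print(s[i],r)
print("yaw",yaw:=8.5)
x,y=.5161,.1778
for dy in(-.004,0,.004):
    a=np.linspace(0,2*np.pi,72);P=np.c_[x+.022*np.cos(a),y+dy+.022*np.sin(a),np.full(72,.1433)];q=(proj(c,P)+.5)*1.5-.5;print(dy,"foot bbox",q.min(0),q.max(0))
    P[:,:2]=np.c_[x+.017*np.cos(a),y+dy+.017*np.sin(a)];P[:,2]=.1433+.08;q=(proj(c,P)+.5)*1.5-.5;print("  top z80 bbox",q.min(0),q.max(0))
```

```text
[[0.5048 0.3026 0.02  ]
 [0.5517 0.2954 0.02  ]
 [0.5387 0.2159 0.02  ]
 [0.4919 0.2216 0.02  ]] [0.5218 0.2589 0.02  ]
[  15   13   64   85 1240] ((520.2544555664062, 259.4912109375), (88.33251190185547, 55.26505661010742), 80.27911376953125)
yaw 8.5
-0.004 foot bbox [342.0371 287.9757] [423.66   363.2685]
  top z80 bbox [331.7369 374.4369] [429.1142 457.33  ]
0 foot bbox [342.8851 280.7115] [424.9834 356.8834]
  top z80 bbox [332.9575 363.9231] [431.2132 448.318 ]
0.004 foot bbox [343.7431 273.3595] [426.3224 350.4259]
  top z80 bbox [334.2003 353.2104] [433.3505 439.1483]
```

Run:
```python
from h import *
import json
np.set_printoptions(precision=1,suppress=True,linewidth=180)
a=np.linspace(0,2*np.pi,72)
def bb(c,x,y,z,r):
    q=proj(c,np.c_[x+r*np.cos(a),y+r*np.sin(a),np.full(72,z)]);return q.min(0),q.max(0)
c=json.load(open("pics/w6.json"))
for dy in(-.008,-.004,0): print("red",dy,"foot",bb(c,.4931,-.2272+dy,.1435,.023),"top",bb(c,.4931,-.2272+dy,.2405,.023))
c=json.load(open("pics/w9.json"));im=cv2.imread("pics/w9.png")
for dy in(-.008,-.004,0): print("salt foot",dy,bb(c,.5161,.1778+dy,.1433,.022),"z80",bb(c,.5161,.1778+dy,.2233,.017))
print(im[178:310:2,256].tolist())
S=camera_params("scene");D=camera_params("side")
for n,C in(("scene",S),("side",D)):
    I=capture(n);p=proj(C,[[.516,.175,.19]])[0].astype(int);print(n,p)
    r=I[max(0,p[1]-50):p[1]+50,p[0]-50:p[0]+50];cv2.imwrite(f"pics/{n}s.png",cv2.resize(r,(400,400),interpolation=cv2.INTER_CUBIC))
cv2.imwrite("pics/both.png",np.hstack([cv2.imread("pics/scenes.png"),cv2.imread("pics/sides.png")]))
```

```text
red -0.008 foot (array([226.1, 196.7]), array([283.7, 249.3])) top (array([200.5, 270.6]), array([301.9, 352.4]))
red -0.004 foot (array([226.6, 191.8]), array([284.5, 245. ])) top (array([201.1, 262.6]), array([303.6, 346.1]))
red 0 foot (array([227.1, 186.9]), array([285.4, 240.7])) top (array([201.8, 254.3]), array([305.3, 339.7]))
salt foot -0.008 (array([227.3, 196.6]), array([281.4, 246.2])) z80 (array([220.2, 256.3]), array([284.5, 310.6]))
salt foot -0.004 (array([227.9, 191.8]), array([282.3, 242. ])) z80 (array([221. , 249.5]), array([285.9, 304.7]))
salt foot 0 (array([228.4, 187. ]), array([283.2, 237.8])) z80 (array([221.8, 242.4]), array([287.3, 298.7]))
[[59, 137, 173], [52, 136, 172], [56, 140, 176], [59, 143, 179], [63, 143, 179], [61, 141, 177], [55, 138, 174], [59, 139, 176], [59, 141, 177], [61, 135, 168], [83, 135, 160], [100, 133, 151], [125, 139, 146], [150, 160, 162], [143, 151, 158], [145, 154, 160], [144, 153, 158], [143, 153, 159], [142, 151, 157], [144, 153, 160], [144, 154, 158], [145, 154, 160], [144, 155, 161], [143, 151, 157], [142, 152, 158], [143, 153, 160], [142, 153, 159], [141, 151, 157], [125, 135, 141], [100, 108, 113], [102, 110, 114], [106, 114, 119], [111, 119, 125], [131, 139, 146], [138, 150, 155], [140, 150, 157], [144, 154, 159], [144, 156, 161], [145, 157, 162], [148, 160, 165], [153, 165, 171], [161, 173, 178], [164, 176, 182], [167, 179, 184], [167, 177, 184], [166, 178, 183], [165, 177, 183], [165, 176, 182], [163, 176, 182], [160, 172, 178], [161, 173, 179], [159, 170, 176], [159, 171, 177], [155, 165, 173], [150, 162, 168], [151, 161, 168], [151, 162, 169], [149, 161, 168], [126, 136, 140], [78, 83, 87], [93, 101, 105], [92, 101, 106], [78, 88, 98], [47, 66, 95], [41, 61, 95], [45, 64, 99]]
scene [180 125]
side [311 207]
```

View pics/both.png

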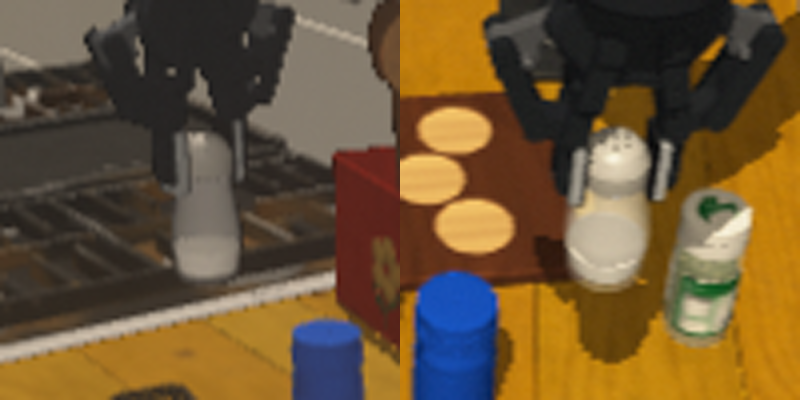

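The salt hangs upright in the grip in both views. The trivet's x margin is small, so I'll check its place in the fixed cameras too.

```bash
python3 - <<'E'
from h import *
np.set_printoptions(precision=4,suppress=True)
for n in("scene","side"):
    c=camera_params(n);im=cv2.imread(f"pics/{n}0.png");p=proj(c,[[.521,.26,.02]])[0].astype(int)
    h=cv2.cvtColor(im,cv2.COLOR_BGR2HSV);m=((im[...,2]<95)).astype(np.uint8)
    w=np.zeros_like(m);w[p[1]-25:p[1]+25,p[0]-22:p[0]+22]=1;m*=w
    m=cv2.morphologyEx(m,cv2.MORPH_CLOSE,np.ones((3,3)))
    k,l,s,ce=cv2.connectedComponentsWithStats(m);i=1+np.argmax(s[1:,4])
    W=np.array([onz(c,q,.02)[:2] for q in np.argwhere(l==i)[:,::-1]])
    print(n,p,s[i],cv2.minAreaRect((W*1000).astype(np.float32)))
E
python3 go.py 8.5 .521,.2635,.199 .521,.2635,.082
```

```text
scene [170 177] [158 171  27  18 156] ((513.8024291992188, 242.76731872558594), (119.73787689208984, 60.478179931640625), 80.48062896728516)
side [303 294] [290 276  34  43 668] ((513.2925415039062, 262.6278381347656), (96.03059387207031, 64.57681274414062), 81.42962646484375)
pos [0.516  0.1782 0.1988] rotu [ 0.001 -0.001  0.002]
.521,.2635,.199 [ 0.1672  0.0352 -0.0003]
.521,.2635,.082 [0.167  0.0351 0.2337]
```

Emit:
{"name": "arm_command", "arguments": {
  "deltas": [
    {"offset": [0.05, 0.01, 0], "delta_rot": [0, 0, 0], "hand": -1},
    {"offset": [0.1, 0.02, 0], "delta_rot": [0, 0, 0], "hand": -1},
    {"offset": [0.15, 0.035, 0.02], "delta_rot": [0, 0, 0], "hand": -1},
    {"offset": [0.167, 0.035, 0.08], "delta_rot": [0, 0, 0], "hand": -1},
    {"offset": [0.167, 0.035, 0.14], "delta_rot": [0, 0, 0], "hand": -1},
    {"offset": [0.167, 0.035, 0.2], "delta_rot": [0, 0, 0], "hand": -1},
    {"offset": [0.167, 0.035, 0.23], "delta_rot": [0, 0, 0], "hand": -1},
    {"offset": [0.167, 0.035, 0.234], "delta_rot": [0, 0, 0], "hand": -1}
  ]
}}

```text
t: 15.73
tool_pos: [0.5183, 0.2631, 0.0786]
tcp_rot: [-2.046, -2.38, 0.008]
wrist_force: [0.6, 0.5, -1.1]
opening: 0.377
grasp_force: 33.6
```

```bash
python3 shot.py w10;python3 go.py 8.5 .521,.2635,.076
python3 - <<'E'
from h import *
w=cv2.imread("pics/w10.png")[110:310,150:350];D=camera_params("side");I=capture("side");p=proj(D,[[.521,.26,.06]])[0].astype(int);print(p)
s=I[p[1]-50:p[1]+50,p[0]-50:p[0]+50]
cv2.imwrite("pics/w10b.png",np.hstack([cv2.resize(w,(400,400),interpolation=2),cv2.resize(s,(400,400),interpolation=2)]))
E
```

```text
[0.5183 0.2631 0.0786] [-2.046 -2.38   0.008] 15.73 [-0.6   0.85  0.1   1.82 -0.16  0.48 -0.25]
pos [0.5194 0.2636 0.0801] rotu [-0.006  0.001  0.005]
.521,.2635,.076 [-0.0007  0.0032  0.0081]
[305 283]
```

View pics/w10b.png

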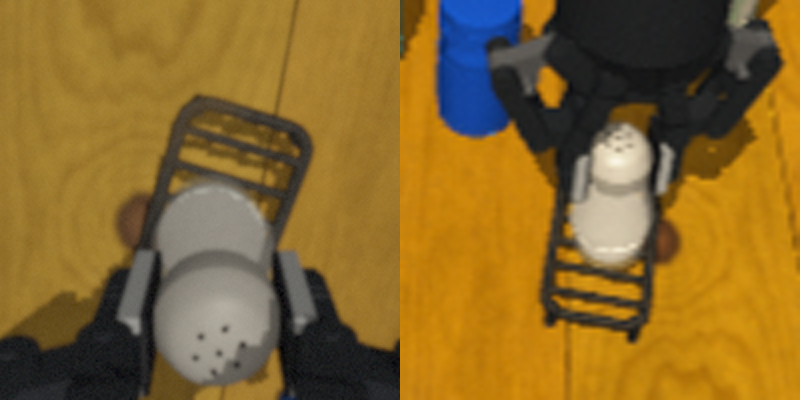

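Run:
```python
from h import *
import json
np.set_printoptions(precision=4,suppress=True)
c=json.load(open("pics/w10.json"));f=lambda u,v:(150+(u+.5)/2-.5,110+(v+.5)/2-.5)
print("foot far edge",onz(c,f(212,183),.023),"L",onz(c,f(155,232),.023),"R",onz(c,f(269,232),.023))
for p in((190,99),(308,140),(152,200),(284,220),(250,114)):print(onz(c,f(*p),.02))
D=camera_params("side");p0=np.array([305,283])-50;g=lambda u,v:((u-400)/4+p0[0],v/4+p0[1])
for p in((545,303),(640,320),(557,215),(660,205)):print("side trivet",onz(D,g(*p),.02))
for p in((570,215),(658,215),(612,264)): print("side foot",onz(D,g(*p),.0245))
print(robot.get_obs()["tool_pos"])
```

```text
foot far edge [0.5165 0.273  0.023 ] L [0.4966 0.2484 0.023 ] R [0.5426 0.2556 0.023 ]
[0.5032 0.3044 0.02  ]
[0.551  0.2954 0.02  ]
[0.4935 0.261  0.02  ]
[0.5482 0.2605 0.02  ]
[0.5269 0.3021 0.02  ]
side trivet [0.547  0.2942 0.02  ]
side trivet [0.4995 0.301  0.02  ]
side trivet [0.5399 0.2416 0.02  ]
side trivet [0.4843 0.2321 0.02  ]
side foot [0.5334 0.2443 0.0245]
side foot [0.4866 0.2417 0.0245]
side foot [0.5125 0.2727 0.0245]
[0.5205 0.2641 0.0816]
```

Run:
```python
from h import *
import json
np.set_printoptions(precision=4,suppress=True)
D=camera_params("side");p0=np.array([305,283])-50;g=lambda u,v:((u-400)/4+p0[0],v/4+p0[1])
c=json.load(open("pics/w10.json"));f=lambda u,v:(150+(u+.5)/2-.5,110+(v+.5)/2-.5)
F=lambda P:((proj(c,P)[0]-[150,110])*2);G=lambda P:(proj(D,P)[0]-p0)*4+[400,0]
x,y=.5200,.2636
a=np.linspace(0,6.28,60)
for z,r in((.0245,.022),(.0245+.074,.017),(.0245+.09,.006)):
  for dy in(0,-.006,-.012):
    P=np.c_[x+r*np.cos(a),y+dy+r*np.sin(a),0*a+z];q=(proj(c,P)-[150,110])*2;s=(proj(D,P)-p0)*4+[400,0]
    print(z,dy,"wrist",q.min(0).round(),q.max(0).round(),"side",s.min(0).round(),s.max(0).round())
o=robot.get_obs();print(R.from_rotvec(o["tcp_rot"]).as_matrix(),o["wrist_torque"],o["wrist_force"])
```

```text
0.0245 0 wrist [162. 154.] [272. 256.] side [554. 212.] [639. 286.]
0.0245 -0.006 wrist [160. 169.] [269. 269.] side [554. 202.] [639. 275.]
0.0245 -0.012 wrist [158. 183.] [266. 282.] side [554. 193.] [638. 265.]
0.0985 0 wrist [152. 256.] [279. 366.] side [575. 132.] [645. 190.]
0.0985 -0.006 wrist [149. 276.] [275. 383.] side [575. 123.] [644. 179.]
0.0985 -0.012 wrist [147. 296.] [271. 400.] side [574. 113.] [644. 169.]
0.11449999999999999 0 wrist [190. 329.] [240. 372.] side [601. 130.] [626. 150.]
0.11449999999999999 -0.006 wrist [186. 351.] [236. 392.] side [600. 120.] [625. 140.]
0.11449999999999999 -0.012 wrist [183. 371.] [232. 411.] side [600. 110.] [624. 130.]
[[-0.15    0.9887 -0.0003]
 [ 0.9887  0.15    0.0004]
 [ 0.0005 -0.0003 -1.    ]] [ 0.0694  0.0072 -0.0011] [-0.0522  0.0657 -0.9621]
```

Emit:
{"name": "arm_command", "arguments": {
  "deltas": [
    {"offset": [0.003, 0.003, 0], "delta_rot": [0, 0.06, 0], "hand": -1},
    {"offset": [0.003, 0.003, 0], "delta_rot": [0, 0.13, 0], "hand": -1},
    {"offset": [0.003, 0.003, 0], "delta_rot": [0, 0.19, 0], "hand": -1},
    {"offset": [0.003, 0.003, 0], "delta_rot": [0, 0.19, 0], "hand": -1},
    {"offset": [0.003, 0.003, 0], "delta_rot": [0, 0.19, 0], "hand": -1}
  ]
}}

```text
t: 16.25
tool_pos: [0.523, 0.2659, 0.0834]
tcp_rot: [-2.002, -2.326, -0.1]
wrist_force: [-0.1, 1.4, -1.9]
opening: 0.38
grasp_force: 33.6
```

```bash
python3 shot.py w11;python3 go.py 8.5 .522,.265,.076
python3 - <<'E'
from h import *
w=cv2.imread("pics/w11.png")[110:310,150:350];D=camera_params("side");I=capture("side");p=np.array([305,283])
s=I[p[1]-50:p[1]+50,p[0]-50:p[0]+50]
cv2.imwrite("pics/w11b.png",np.hstack([cv2.resize(w,(400,400),interpolation=2),cv2.resize(s,(400,400),interpolation=2)]))
E
```

```text
[0.523  0.2659 0.0834] [-2.002 -2.326 -0.1  ] 16.25 [-0.49  0.84 -0.01  1.83 -0.19  0.44 -0.17]
pos [0.5225 0.2666 0.0831] rotu [ 0.005 -0.193  0.005]
.522,.265,.076 [-0.0045 -0.0015  0.0139]
```

View pics/w11b.png

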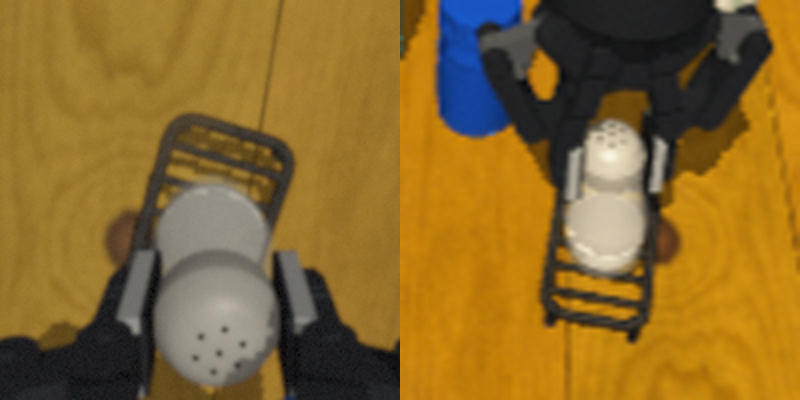

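Trivet and salt foot are now closer to lining up: side foot edge at (605,272), trivet end at (592,312); wrist foot edge at (212,184).

Run:
```python
from h import *
import json
np.set_printoptions(precision=4,suppress=True)
D=camera_params("side");p0=np.array([305,283])-50;g=lambda u,v:((u-400)/4+p0[0],v/4+p0[1])
c=json.load(open("pics/w11.json"));f=lambda u,v:(150+(u+.5)/2-.5,110+(v+.5)/2-.5)
print("side foot near",onz(D,g(605,272),.028),onz(D,g(563,225),.028),onz(D,g(646,225),.028),"end",onz(D,g(592,312),.02))
print("wrist foot far",onz(c,f(212,184),.028),onz(c,f(155,232),.028),onz(c,f(269,232),.028),"end",onz(c,f(238,127),.02),[onz(c,f(*p),.02) for p in((172,120),(293,155))])
x,y,_=robot.get_obs()["tool_pos"];a=np.linspace(0,6.28,60)
for z,r in((.028,.022),(.028+.074,.017),(.028+.09,.006)):
  for dy in(0,-.006,-.012):
    P=np.c_[x+r*np.cos(a),y+dy+r*np.sin(a),0*a+z];q=(proj(c,P)-[150,110])*2;s=(proj(D,P)-p0)*4+[400,0]
    print(z,dy,"wrist",q.min(0).round(),q.max(0).round(),"side",s.min(0).round(),s.max(0).round())
```

```text
side foot near [0.5168 0.2798 0.028 ] [0.5376 0.2531 0.028 ] [0.494  0.2507 0.028 ] end [0.5234 0.2979 0.02  ]
wrist foot far [0.5209 0.2805 0.028 ] [0.5009 0.2572 0.028 ] [0.5468 0.264  0.028 ] end [0.528  0.3035 0.02  ] [array([0.5013, 0.3024, 0.02  ]), array([0.5521, 0.2955, 0.02  ])]
0.028 0 wrist [155. 162.] [264. 267.] side [551. 213.] [636. 288.]
0.028 -0.006 wrist [153. 177.] [262. 280.] side [551. 204.] [636. 277.]
0.028 -0.012 wrist [152. 191.] [259. 293.] side [550. 194.] [635. 267.]
0.102 0 wrist [144. 240.] [270. 357.] side [571. 133.] [642. 192.]
0.102 -0.006 wrist [141. 261.] [267. 376.] side [571. 124.] [641. 181.]
0.102 -0.012 wrist [139. 282.] [263. 395.] side [571. 114.] [640. 171.]
0.118 0 wrist [181. 308.] [231. 353.] side [597. 131.] [622. 152.]
0.118 -0.006 wrist [178. 330.] [227. 375.] side [596. 121.] [622. 141.]
0.118 -0.012 wrist [174. 353.] [224. 396.] side [596. 111.] [621. 131.]
```

Emit:
{"name": "arm_command", "arguments": {
  "deltas": [
    {"offset": [-0.002, -0.003, 0.005], "delta_rot": [0, 0, 0], "hand": -1},
    {"offset": [-0.002, -0.003, 0.01], "delta_rot": [0, 0, 0], "hand": -1},
    {"offset": [-0.002, -0.003, 0.0145], "delta_rot": [0, 0, 0], "hand": -1},
    {"offset": [-0.002, -0.003, 0.0145], "delta_rot": [0, 0, 0], "hand": -1},
    {"offset": [-0.002, -0.003, 0.0145], "delta_rot": [0, 0, 0], "hand": -1}
  ]
}}

```text
t: 16.77
tool_pos: [0.5197, 0.2681, 0.0763]
tcp_rot: [-1.995, -2.328, -0.1]
wrist_force: [-3.4, 0.5, 13.3]
opening: 0.378
grasp_force: 36.1
```

```bash
python3 -c "
from h import *
o=robot.get_obs();print(o['tool_pos'],o['wrist_force'],o['wrist_torque'],o['t'])"
```

```text
[0.51967726 0.26814101 0.07625735] [-3.43038103  0.45536621 13.28919752] [0.19292538 0.89146898 0.05827929] 16.7667
```

Emit:
{"name": "arm_command", "arguments": {
  "deltas": [
    {"offset": [0, 0, -0.002], "delta_rot": [0, 0, 0], "hand": -1},
    {"offset": [0, 0, -0.002], "delta_rot": [0, 0, 0], "hand": 0},
    {"offset": [0, 0, -0.002], "delta_rot": [0, 0, 0], "hand": 1},
    {"offset": [0, 0, -0.002], "delta_rot": [0, 0, 0], "hand": 1},
    {"offset": [0, 0, -0.002], "delta_rot": [0, 0, 0], "hand": 1},
    {"offset": [0, 0, -0.002], "delta_rot": [0, 0, 0], "hand": 1},
    {"offset": [0, 0, -0.04], "delta_rot": [0, 0, 0], "hand": 1},
    {"offset": [0, 0, -0.1], "delta_rot": [0, 0, 0], "hand": 1}
  ]
}}

```text
t: 17.43
tool_pos: [0.5186, 0.2605, 0.1221]
tcp_rot: [-1.997, -2.325, -0.087]
wrist_force: [-0.1, 0.5, 0.1]
opening: 1.0
grasp_force: 0.0
```

```bash
python3 go.py 8.5 .48,.2,.2; python3 go.py 8.5 .439,.076,.21
```

```text
pos [0.5186 0.2605 0.1221] rotu [-0.012 -0.189  0.007]
.48,.2,.2 [-0.0928 -0.0955 -0.1647]
pos [0.5186 0.2605 0.1221] rotu [-0.012 -0.189  0.007]
.439,.076,.21 [-0.3227 -0.2142 -0.2058]
```

Emit:
{"name": "arm_command", "arguments": {
  "deltas": [
    {"offset": [0, 0, -0.08], "delta_rot": [0, -0.09, 0], "hand": 1},
    {"offset": [0, 0, -0.13], "delta_rot": [0, -0.189, 0], "hand": 1},
    {"offset": [-0.04, -0.04, -0.165], "delta_rot": [-0.012, -0.189, 0.007], "hand": 1},
    {"offset": [-0.093, -0.095, -0.165], "delta_rot": [-0.012, -0.189, 0.007], "hand": 1},
    {"offset": [-0.093, -0.095, -0.165], "delta_rot": [-0.012, -0.189, 0.007], "hand": 1},
    {"offset": [-0.093, -0.095, -0.165], "delta_rot": [-0.012, -0.189, 0.007], "hand": 1},
    {"offset": [-0.093, -0.095, -0.165], "delta_rot": [-0.012, -0.189, 0.007], "hand": 1},
    {"offset": [-0.093, -0.095, -0.165], "delta_rot": [-0.012, -0.189, 0.007], "hand": 1}
  ]
}}

```text
t: 18.1
tool_pos: [0.4829, 0.2015, 0.2019]
tcp_rot: [2.049, 2.378, 0.011]
wrist_force: [0.6, 0.4, 0.5]
opening: 1.001
grasp_force: 0.0
```

```bash
python3 shot.py w12; python3 go.py 8.5 .439,.076,.21
python3 - <<'E'
from h import *
import json
np.set_printoptions(precision=4,suppress=True)
D=camera_params("side");c=json.load(open("pics/w12.json"));a=np.linspace(0,6.28,60)
cv2.imwrite("pics/side12.png",capture("side"))
for n,C,im in(("side",D,cv2.imread("pics/side12.png")),("wrist",c,cv2.imread("pics/w12.png"))):
    h=cv2.cvtColor(im,cv2.COLOR_BGR2HSV);p=proj(C,[[.52,.259,.06]])[0].astype(int);w=np.zeros(h.shape[:2],np.uint8);w[max(0,p[1]-55):p[1]+55,p[0]-55:p[0]+55]=1
    m=((h[...,1]<75)&(h[...,2]>110)).astype(np.uint8)*w;m=cv2.morphologyEx(m,cv2.MORPH_CLOSE,np.ones((5,5)))
    k,l,s,ce=cv2.connectedComponentsWithStats(m);i=1+np.argmin([np.hypot(*(q-p)) if s[j+1,4]>100 else 999 for j,q in enumerate(ce[1:])]);b=s[i];print(n,p,"blob x",b[0],b[0]+b[2]-1,"y",b[1],b[1]+b[3]-1,b[4])
    for x,y in((.520,.259),(.520,.264),(.516,.259)):
        P=np.vstack([np.c_[x+r*np.cos(a),y+r*np.sin(a),0*a+z] for z,r in((.02,.022),(.026,.022),(.094,.017),(.104,.013),(.11,.004))]);q=proj(C,P);print("  model",x,y,q.min(0),q.max(0))
E
```

```text
[0.4829 0.2015 0.2019] [2.049 2.378 0.011] 18.1 [-0.56  0.6   0.12  1.92 -0.11  0.62 -0.22]
pos [0.4829 0.2016 0.2019] rotu [ 0.015 -0.005  0.001]
.439,.076,.21 [-0.2354 -0.1239 -0.0177]
side [305 282] blob x 298 317 y 268 302 553
  model 0.52 0.259 [293.4261 264.0875] [315.8812 303.6215]
  model 0.52 0.264 [293.466  266.1341] [316.0511 305.8029]
  model 0.516 0.259 [295.3318 264.1809] [317.9289 303.717 ]
wrist [298 136] blob x 279 325 y 107 146 1462
  model 0.52 0.259 [274.8865 114.1782] [322.0649 158.8817]
  model 0.52 0.264 [275.5912 109.7398] [323.2661 153.6939]
  model 0.516 0.259 [271.5859 113.6494] [317.8661 158.2687]
```

Emit:
{"name": "arm_command", "arguments": {
  "deltas": [
    {"offset": [-0.07, -0.04, 0], "delta_rot": [0.015, -0.005, 0], "hand": 1},
    {"offset": [-0.14, -0.075, 0], "delta_rot": [0.015, -0.005, 0], "hand": 1},
    {"offset": [-0.2, -0.105, 0], "delta_rot": [0.015, -0.005, 0], "hand": 1},
    {"offset": [-0.239, -0.126, 0], "delta_rot": [0.015, -0.005, 0], "hand": 1},
    {"offset": [-0.239, -0.126, 0], "delta_rot": [0.015, -0.005, 0], "hand": 1},
    {"offset": [-0.239, -0.126, 0], "delta_rot": [0.015, -0.005, 0], "hand": 1},
    {"offset": [-0.239, -0.126, 0], "delta_rot": [0.015, -0.005, 0], "hand": 1}
  ]
}}

```text
t: 18.78
tool_pos: [0.4384, 0.0742, 0.2014]
tcp_rot: [2.05, 2.38, 0.0]
wrist_force: [0.2, -0.5, -0.1]
opening: 1.002
grasp_force: 0.0
```

```bash
python3 shot.py w13; python3 go.py 8.5 .4385,.074,.054
python3 - <<'E'
from h import *
import json
np.set_printoptions(precision=4,suppress=True)
for n in("w13","side"):
    if n=="side": C=camera_params(n);im=capture(n)
    else: C=json.load(open(f"pics/{n}.json"));im=cv2.imread(f"pics/{n}.png")
    h=cv2.cvtColor(im,cv2.COLOR_BGR2HSV);p=proj(C,[[.4385,.076,.099]])[0].astype(int);w=np.zeros(h.shape[:2],np.uint8);r=30 if n!="side" else 14;w[max(0,p[1]-r):p[1]+r,p[0]-r:p[0]+r]=1
    m=((((h[...,1]<50)&(h[...,2]>150))|((h[...,0]>50)&(h[...,0]<90)&(h[...,1]>80)))*w).astype(np.uint8);m=cv2.morphologyEx(m,cv2.MORPH_CLOSE,np.ones((3,3)))
    k,l,s,ce=cv2.connectedComponentsWithStats(m);i=1+np.argmax(s[1:,4]);print(n,p,s[i],onz(C,ce[i],.099))
E
```

```text
[0.4384 0.0742 0.2014] [2.05 2.38 0.  ] 18.78 [-0.33  0.52  0.08  2.13 -0.09  0.5  -0.03]
pos [0.4384 0.0746 0.2014] rotu [0.    0.    0.003]
.4385,.074,.054 [-0.0012  0.      0.2947]
w13 [256 193] [ 237  163   42   47 1550] [0.4384 0.0832 0.099 ]
side [338 208] [333 205  15  11 139] [0.4357 0.0795 0.099 ]
```

Emit:
{"name": "arm_command", "arguments": {
  "deltas": [
    {"offset": [0.002, 0, 0.06], "delta_rot": [0, 0, 0], "hand": 1},
    {"offset": [0.002, 0, 0.12], "delta_rot": [0, 0, 0], "hand": 1},
    {"offset": [0.002, 0, 0.18], "delta_rot": [0, 0, 0], "hand": 1},
    {"offset": [0.002, 0, 0.24], "delta_rot": [0, 0, 0], "hand": 1},
    {"offset": [0.002, 0, 0.28], "delta_rot": [0, 0, 0], "hand": 1},
    {"offset": [0.002, 0, 0.294], "delta_rot": [0, 0, 0], "hand": 1},
    {"offset": [0.002, 0, 0.294], "delta_rot": [0, 0, 0], "hand": 1},
    {"offset": [0.002, 0, 0.294], "delta_rot": [0, 0, 0], "hand": 1}
  ]
}}

```text
t: 19.55
tool_pos: [0.4374, 0.0745, 0.0546]
tcp_rot: [2.05, 2.38, -0.002]
wrist_force: [0.7, 0.1, -0.0]
opening: 1.004
grasp_force: 0.0
```

Emit:
{"name": "arm_command", "arguments": {
  "deltas": [
    {"offset": [0, 0, 0], "delta_rot": [0, 0, 0], "hand": -1},
    {"offset": [0, 0, 0], "delta_rot": [0, 0, 0], "hand": -1},
    {"offset": [0, 0, 0], "delta_rot": [0, 0, 0], "hand": -1},
    {"offset": [0, 0, 0], "delta_rot": [0, 0, 0], "hand": -1},
    {"offset": [0, 0, 0], "delta_rot": [0, 0, 0], "hand": -1},
    {"offset": [0, 0, 0], "delta_rot": [0, 0, 0], "hand": -1},
    {"offset": [0, 0, 0], "delta_rot": [0, 0, 0], "hand": -1},
    {"offset": [0, 0, 0], "delta_rot": [0, 0, 0], "hand": -1}
  ],
  "squeeze": 60
}}

```text
t: 20.22
tool_pos: [0.4377, 0.074, 0.0554]
tcp_rot: [2.051, 2.378, 0.001]
wrist_force: [-0.5, -0.5, 7.2]
opening: 0.462
grasp_force: 59.1
```

```bash
python3 go.py 8.5 .5,-.02,.2 .60,-.12,.2
```

```text
pos [0.4377 0.074  0.0554] rotu [ 0.002  0.001 -0.001]
.5,-.02,.2 [-0.2044  0.0958 -0.289 ]
.60,-.12,.2 [-0.4317  0.2642 -0.2887]
```

Emit:
{"name": "arm_command", "arguments": {
  "deltas": [
    {"offset": [0, 0, -0.02], "delta_rot": [0, 0, 0], "hand": -1},
    {"offset": [0, 0, -0.05], "delta_rot": [0, 0, 0], "hand": -1},
    {"offset": [0, 0, -0.1], "delta_rot": [0, 0, 0], "hand": -1},
    {"offset": [0, 0, -0.15], "delta_rot": [0, 0, 0], "hand": -1},
    {"offset": [0, 0, -0.2], "delta_rot": [0, 0, 0], "hand": -1},
    {"offset": [-0.01, 0.005, -0.25], "delta_rot": [0, 0, 0], "hand": -1},
    {"offset": [-0.03, 0.02, -0.28], "delta_rot": [0, 0, 0], "hand": -1},
    {"offset": [-0.06, 0.04, -0.289], "delta_rot": [0, 0, 0], "hand": -1}
  ]
}}

```text
t: 20.88
tool_pos: [0.4618, 0.0482, 0.2017]
tcp_rot: [2.047, 2.381, 0.003]
wrist_force: [0.9, 0.3, -0.4]
opening: 0.457
grasp_force: 60.4
```

Emit:
{"name": "arm_command", "arguments": {
  "deltas": [
    {"offset": [-0.04, 0.025, 0], "delta_rot": [0, 0, 0], "hand": -1},
    {"offset": [-0.08, 0.05, 0], "delta_rot": [0, 0, 0], "hand": -1},
    {"offset": [-0.12, 0.075, 0], "delta_rot": [0, 0, 0], "hand": -1},
    {"offset": [-0.16, 0.1, 0], "delta_rot": [0, 0, 0], "hand": -1},
    {"offset": [-0.2, 0.125, 0], "delta_rot": [0, 0, 0], "hand": -1},
    {"offset": [-0.24, 0.15, 0], "delta_rot": [0, 0, 0], "hand": -1},
    {"offset": [-0.28, 0.17, 0], "delta_rot": [0, 0, 0], "hand": -1},
    {"offset": [-0.32, 0.195, 0], "delta_rot": [0, 0, 0], "hand": -1}
  ]
}}

```text
t: 21.55
tool_pos: [0.581, -0.0977, 0.199]
tcp_rot: [-2.051, -2.378, 0.003]
wrist_force: [0.6, 0.8, -1.2]
opening: 0.456
grasp_force: 60.4
```

Emit:
{"name": "arm_command", "arguments": {
  "deltas": [
    {"offset": [-0.025, 0.015, 0], "delta_rot": [0, 0, 0], "hand": -1},
    {"offset": [-0.042, 0.025, 0], "delta_rot": [0, 0, 0], "hand": -1},
    {"offset": [-0.05, 0.03, 0], "delta_rot": [0, 0, 0], "hand": -1},
    {"offset": [-0.05, 0.03, 0], "delta_rot": [0, 0, 0], "hand": -1},
    {"offset": [-0.05, 0.03, 0], "delta_rot": [0, 0, 0], "hand": -1},
    {"offset": [-0.05, 0.03, 0], "delta_rot": [0, 0, 0], "hand": -1}
  ]
}}

```text
t: 22.05
tool_pos: [0.5991, -0.1177, 0.1989]
tcp_rot: [-2.049, -2.38, 0.002]
wrist_force: [0.8, -0.5, -0.8]
opening: 0.461
grasp_force: 60.4
```

```bash
python3 shot.py w14; python3 go.py 8.5 .6125,-.034,.2
python3 - <<'E'
from h import *
import json
np.set_printoptions(precision=4,suppress=True)
c=json.load(open("pics/w14.json"));im=cv2.imread("pics/w14.png")
m=cv2.inRange(im,(90,140,180),(200,255,255));k,l,s,ce=cv2.connectedComponentsWithStats(m)
for i in range(1,k):
    if s[i,4]>250:
        (x,y),(w,hh),_=cv2.fitEllipse(cv2.convexHull(cv2.findContours((l==i).astype(np.uint8),0,2)[0][0]));print(s[i],(x,y),w,hh,onz(c,(x,y),.014))
print([proj(c,[[*p,.014]])[0] for p in((.5794,.0117),(.6125,-.034),(.594,-.087))])
# predicted white jar circles
a=np.linspace(0,6.28,60);x,y,z=robot.get_obs()["tool_pos"];f=z-.0554
h=cv2.cvtColor(im,cv2.COLOR_BGR2HSV)
for dy in(0,-.006): 
  for zz in(f,f+.099):
    q=proj(c,np.c_[x+.0205*np.cos(a),y+dy+.0205*np.sin(a),0*a+zz]);print(dy,zz,q.min(0),q.max(0))
col=im[130:384,int(proj(c,[[x,y,f]])[0][0])];print(col[::3].tolist())
E
```

```text
[ 0.5991 -0.1177  0.1989] [-2.049e+00 -2.380e+00  2.000e-03] 22.05 [ 0.09  0.71  0.05  1.65 -0.05  0.79  0.31]
pos [ 0.5992 -0.1178  0.1989] rotu [-0.004 -0.     0.002]
.6125,-.034,.2 [ 0.1617  0.0512 -0.0023]
[ 450   11   54   54 1720] (475.99822998046875, 39.091468811035156) 49.76383972167969 58.57460021972656 [0.8115 0.0668 0.014 ]
[ 234   34   47   52 1892] (256.71942138671875, 59.29595947265625) 46.415889739990234 51.60487747192383 [0.5794 0.012  0.014 ]
[ 258   84   44   46 1601] (279.3782043457031, 106.72996520996094) 43.417301177978516 46.56349563598633 [ 0.6129 -0.0335  0.014 ]
[445 112  67  71 289] (483.71490478515625, 150.2863311767578) 62.169464111328125 91.55049896240234 [ 0.8693 -0.0461  0.014 ]
[ 237  130   42   41 1365] (257.4691162109375, 149.949951171875) 41.2237548828125 41.77522659301758 [ 0.5951 -0.0871  0.014 ]
[ 213  247   90   63 3024] (255.7036895751953, 279.1461486816406) 61.6651611328125 90.0352783203125 [ 0.6203 -0.2722  0.014 ]
[327 256  32  29 626] (346.52392578125, 269.2668151855469) 27.45652198791504 38.19223403930664 [ 0.746  -0.2362  0.014 ]
[array([
[... 1001 characters left out ...]
01, 214, 219], [199, 213, 220], [199, 212, 218], [197, 210, 217], [197, 210, 216], [196, 209, 215], [193, 207, 214], [196, 209, 215], [196, 209, 215], [196, 210, 216], [196, 208, 215], [194, 208, 214], [188, 202, 207], [171, 190, 188], [102, 143, 108], [74, 129, 64], [150, 180, 159], [108, 149, 109], [67, 121, 55], [49, 99, 62], [55, 84, 63], [123, 134, 137], [133, 145, 149], [132, 143, 148], [130, 143, 150], [70, 131, 166], [54, 132, 171], [50, 132, 171], [47, 125, 163], [35, 53, 64], [38, 36, 33], [31, 27, 26], [39, 35, 35], [42, 40, 40], [26, 23, 27], [26, 27, 27], [28, 29, 29], [31, 28, 25], [31, 26, 30], [23, 24, 18], [32, 28, 30], [27, 23, 22], [28, 26, 25], [29, 27, 27], [29, 27, 26]]
```

Emit:
{"name": "arm_command", "arguments": {
  "deltas": [
    {"offset": [0.02, 0.007, 0], "delta_rot": [0, 0, 0], "hand": -1},
    {"offset": [0.05, 0.016, 0], "delta_rot": [0, 0, 0], "hand": -1},
    {"offset": [0.09, 0.03, 0], "delta_rot": [0, 0, 0], "hand": -1},
    {"offset": [0.125, 0.04, 0], "delta_rot": [0, 0, 0], "hand": -1},
    {"offset": [0.15, 0.05, 0], "delta_rot": [0, 0, 0], "hand": -1},
    {"offset": [0.159, 0.052, 0.02], "delta_rot": [0, 0, 0], "hand": -1},
    {"offset": [0.159, 0.052, 0.06], "delta_rot": [0, 0, 0], "hand": -1},
    {"offset": [0.159, 0.052, 0.11], "delta_rot": [0, 0, 0], "hand": -1}
  ]
}}

```text
t: 22.77
tool_pos: [0.615, -0.0365, 0.1442]
tcp_rot: [2.048, 2.378, 0.001]
wrist_force: [0.3, -1.1, -0.6]
opening: 0.459
grasp_force: 60.4
```

Emit:
{"name": "arm_command", "arguments": {
  "deltas": [
    {"offset": [0, 0, 0.05], "delta_rot": [0, 0, 0], "hand": -1},
    {"offset": [0, 0, 0.09], "delta_rot": [0, 0, 0], "hand": -1},
    {"offset": [0, 0, 0.12], "delta_rot": [0, 0, 0], "hand": -1},
    {"offset": [0, 0, 0.135], "delta_rot": [0, 0, 0], "hand": -1},
    {"offset": [0, 0, 0.14], "delta_rot": [0, 0, 0], "hand": -1},
    {"offset": [0, 0, 0.14], "delta_rot": [0, 0, 0], "hand": -1},
    {"offset": [0, 0, 0.14], "delta_rot": [0, 0, 0], "hand": -1}
  ]
}}

```text
t: 23.35
tool_pos: [0.6143, -0.0371, 0.0745]
tcp_rot: [2.051, 2.378, -0.001]
wrist_force: [-0.7, -0.2, -1.7]
opening: 0.461
grasp_force: 60.4
```

```bash
python3 go.py 8.5 .613,-.0355,.0696; python3 shot.py w15
python3 - <<'E'
from h import *
import json
np.set_printoptions(precision=4,suppress=True)
c=json.load(open("pics/w15.json"));im=cv2.imread("pics/w15.png")
print(proj(c,[[.6129,-.0335,.014]])[0])
a=np.linspace(0,6.28,60);q=proj(c,np.c_[.6129+.026*np.cos(a),-.0335+.026*np.sin(a),0*a+.014]);print("disc",q.min(0),q.max(0))
q=proj(c,np.c_[.6129+.0205*np.cos(a),-.0335+.0205*np.sin(a),0*a+.02]);print("foot wanted",q.min(0),q.max(0))
cx=int(round(proj(c,[[.6129,-.0335,.014]])[0][0]))
print([ (r,im[r,cx].tolist()) for r in range(175,225,2)])
for r in(195,205,215): print(r,[(x,im[r,x].tolist()) for x in range(215,305,3)])
E
```

```text
pos [ 0.6143 -0.0371  0.0745] rotu [ 0.     0.003 -0.002]
.613,-.0355,.0696 [ 0.0035 -0.0021  0.0098]
[ 0.6143 -0.0371  0.0745] [ 2.051e+00  2.378e+00 -1.000e-03] 23.35 [-0.04  0.89  0.05  1.72 -0.07  0.54  0.2 ]
[254.8103 206.4272]
disc [223.0165 175.5153] [286.6289 235.075 ]
foot wanted [228.9758 184.3617] [280.4672 232.3938]
[(175, [58, 88, 127]), (177, [102, 147, 180]), (179, [122, 172, 203]), (181, [127, 177, 208]), (183, [129, 179, 210]), (185, [137, 175, 198]), (187, [115, 142, 153]), (189, [116, 138, 134]), (191, [132, 151, 150]), (193, [130, 149, 147]), (195, [126, 145, 142]), (197, [125, 146, 143]), (199, [122, 142, 137]), (201, [117, 140, 132]), (203, [104, 129, 115]), (205, [62, 97, 58]), (207, [46, 86, 37]), (209, [46, 82, 35]), (211, [64, 87, 70]), (213, [117, 129, 134]), (215, [114, 133, 132]), (217, [101, 126, 124]), (219, [117, 143, 145]), (221, [125, 153, 155]), (223, [127, 155, 160])]
195 [(215, [54, 77, 116]), (218, [52, 75, 114]), (221, [53, 78, 115]), (224, [60, 89, 126]), (227, [116, 165, 197]), (230, [122, 172, 203]), (233, [124, 174, 205]), (236, [109, 154, 1
[... 1186 characters left out ...]
 [30, 46, 73])]
215 [(215, [51, 72, 112]), (218, [48, 69, 109]), (221, [44, 65, 105]), (224, [69, 103, 137]), (227, [76, 112, 137]), (230, [84, 105, 108]), (233, [63, 86, 70]), (236, [45, 77, 52]), (239, [111, 132, 127]), (242, [164, 181, 184]), (245, [175, 189, 194]), (248, [122, 136, 139]), (251, [123, 137, 141]), (254, [115, 132, 132]), (257, [123, 142, 145]), (260, [141, 160, 162]), (263, [102, 119, 120]), (266, [150, 167, 171]), (269, [118, 131, 132]), (272, [174, 190, 194]), (275, [151, 170, 170]), (278, [85, 115, 92]), (281, [78, 106, 76]), (284, [70, 97, 74]), (287, [61, 84, 92]), (290, [37, 58, 99]), (293, [33, 48, 78]), (296, [30, 45, 69]), (299, [30, 43, 68]), (302, [27, 42, 69])]
```

Emit:
{"name": "arm_command", "arguments": {
  "deltas": [
    {"offset": [0.003, -0.002, 0.003], "delta_rot": [0, 0, 0], "hand": -1},
    {"offset": [0.003, -0.002, 0.007], "delta_rot": [0, 0, 0], "hand": -1},
    {"offset": [0.003, -0.002, 0.01], "delta_rot": [0, 0, 0], "hand": -1},
    {"offset": [0.003, -0.002, 0.01], "delta_rot": [0, 0, 0], "hand": -1},
    {"offset": [0.003, -0.002, 0.01], "delta_rot": [0, 0, 0], "hand": -1}
  ]
}}

```text
t: 23.82
tool_pos: [0.6128, -0.0353, 0.0695]
tcp_rot: [2.051, 2.379, -0.001]
wrist_force: [-0.9, 1.1, 4.2]
opening: 0.464
grasp_force: 60.3
```

Emit:
{"name": "arm_command", "arguments": {
  "deltas": [
    {"offset": [0, 0, 0], "delta_rot": [0, 0, 0], "hand": 0.1},
    {"offset": [0, 0, 0], "delta_rot": [0, 0, 0], "hand": 0.5},
    {"offset": [0, 0, 0], "delta_rot": [0, 0, 0], "hand": 1},
    {"offset": [0, 0, 0], "delta_rot": [0, 0, 0], "hand": 1},
    {"offset": [0, 0, 0], "delta_rot": [0, 0, 0], "hand": 1},
    {"offset": [0, 0, 0], "delta_rot": [0, 0, 0], "hand": 1},
    {"offset": [0, 0, -0.05], "delta_rot": [0, 0, 0], "hand": 1},
    {"offset": [0, 0, -0.12], "delta_rot": [0, 0, 0], "hand": 1}
  ]
}}

```text
t: 24.48
tool_pos: [0.6099, -0.0352, 0.1265]
tcp_rot: [-2.047, -2.375, 0.01]
wrist_force: [0.7, 0.4, 0.2]
opening: 0.998
grasp_force: 0.0
```

```bash
python3 go.py 8.5 .506,-.214,.2
```

```text
pos [ 0.6099 -0.0352  0.1265] rotu [-0.017 -0.001 -0.001]
.506,-.214,.2 [-0.323  -0.2594 -0.145 ]
```

Emit:
{"name": "arm_command", "arguments": {
  "deltas": [
    {"offset": [0, 0, -0.08], "delta_rot": [0, 0, 0], "hand": 1},
    {"offset": [-0.03, -0.02, -0.145], "delta_rot": [0, 0, 0], "hand": 1},
    {"offset": [-0.09, -0.07, -0.145], "delta_rot": [0, 0, 0], "hand": 1},
    {"offset": [-0.15, -0.12, -0.145], "delta_rot": [0, 0, 0], "hand": 1},
    {"offset": [-0.21, -0.17, -0.145], "delta_rot": [0, 0, 0], "hand": 1},
    {"offset": [-0.27, -0.22, -0.145], "delta_rot": [0, 0, 0], "hand": 1},
    {"offset": [-0.325, -0.257, -0.145], "delta_rot": [0, 0, 0], "hand": 1},
    {"offset": [-0.325, -0.257, -0.145], "delta_rot": [0, 0, 0], "hand": 1}
  ]
}}

```text
t: 25.15
tool_pos: [0.5043, -0.2242, 0.202]
tcp_rot: [2.066, 2.365, -0.013]
wrist_force: [-0.3, -0.6, -0.4]
opening: 1.002
grasp_force: 0.0
```

Emit:
{"name": "arm_command", "arguments": {
  "deltas": [
    {"offset": [0, 0, 0], "delta_rot": [0, 0, 0], "hand": 1},
    {"offset": [0, 0, 0], "delta_rot": [0, 0, 0], "hand": 1},
    {"offset": [0, 0, 0], "delta_rot": [0, 0, 0], "hand": 1}
  ]
}}

```text
t: 25.4
tool_pos: [0.5104, -0.2133, 0.2016]
tcp_rot: [-2.048, -2.382, 0.0]
wrist_force: [-0.7, 0.2, -0.4]
opening: 0.998
grasp_force: 0.0
```

```bash
python3 shot.py w16; python3 go.py 8.5 .506,-.215,.0626
python3 - <<'E'
from h import *
import json
np.set_printoptions(precision=4,suppress=True)
c=json.load(open("pics/w16.json"));im=cv2.imread("pics/w16.png");h=cv2.cvtColor(im,cv2.COLOR_BGR2HSV)
def redtop(c,im,P,z):
    h=cv2.cvtColor(im,cv2.COLOR_BGR2HSV);m=cv2.inRange(h,(0,150,110),(8,255,255));k,l,s,ce=cv2.connectedComponentsWithStats(m);p=proj(c,[P])[0]
    i=1+np.argmin([np.hypot(*(x-p)) if s[j+1,4]>200 else 1e9 for j,x in enumerate(ce[1:])]);return s[i],onz(c,ce[i],z)
print("red now",redtop(c,im,[.506,-.214,.108],.108))
for n in("w3","w5"):
    c=json.load(open(f"pics/{n}.json"));im=cv2.imread(f"pics/{n}.png");print(n,redtop(c,im,[.58,.015,.111],.111))
    ctr=np.array([.5794,.0119,.014]);
    # sample image along directions on the board plane
    for ang in(0,45,90,135,180):
        d=np.array([np.cos(np.radians(ang)),np.sin(np.radians(ang)),0]);out=[]
        for r in np.arange(.014,.0305,.0015):
            q=proj(c,[ctr+r*d])[0];out.append(int(cv2.getRectSubPix(im,(1,1),(float(q[0]),float(q[1])))[0,0,2]) if 0<=q[1]<384 else -1)
        print(n,ang,out)
E
```

```text
[ 0.5104 -0.2133  0.2016] [-2.048 -2.382  0.   ] 25.4 [ 0.29  0.63  0.03  1.82 -0.03  0.69  0.49]
pos [ 0.5104 -0.2132  0.2016] rotu [-0.001  0.     0.005]
.506,-.215,.0626 [-0.0022 -0.0092  0.2779]
red now (array([ 231,  172,   48,   50, 1748], dtype=int32), array([ 0.5084, -0.213 ,  0.108 ]))
w3 (array([ 236,  185,   48,   49, 1693], dtype=int32), array([0.5802, 0.0163, 0.111 ]))
w3 0 [133, 133, 133, 133, 135, 141, 155, 167, 168, 151, 125]
w3 45 [147, 125, 106, 98, 97, 111, 131, 149, 139, 114, 105]
w3 90 [129, 130, 133, 140, 158, 174, 180, 167, 139, 117, 113]
w3 135 [121, 120, 126, 143, 163, 180, 192, 182, 151, 119, 112]
w3 180 [126, 120, 114, 105, 101, 117, 151, 167, 153, 124, 108]
w5 (array([ 208,  238,  100,   98, 7326], dtype=int32), array([0.5801, 0.0216, 0.111 ]))
w5 0 [138, 130, 135, 145, 139, 124, 116, 107, 100, 103, 111]
w5 45 [64, 68, 98, 153, 144, 96, 166, 200, 159, 117, 114]
w5 90 [143, 142, 148, 164, 175, 194, 202, 189, 137, 117, 119]
w5 135 [129, 128, 143, 163, 185, 207, 219, 199, 139, 118, 116]
w5 180 [124, 119, 114, 97, 103, 122, 176, 199, 157, 116, 111]
```

Emit:
{"name": "arm_command", "arguments": {
  "deltas": [
    {"offset": [-0.002, -0.005, 0.06], "delta_rot": [0, 0, 0.005], "hand": 1},
    {"offset": [-0.002, -0.005, 0.12], "delta_rot": [0, 0, 0.005], "hand": 1},
    {"offset": [-0.002, -0.005, 0.18], "delta_rot": [0, 0, 0.005], "hand": 1},
    {"offset": [-0.002, -0.005, 0.23], "delta_rot": [0, 0, 0.005], "hand": 1},
    {"offset": [-0.002, -0.005, 0.265], "delta_rot": [0, 0, 0.005], "hand": 1},
    {"offset": [-0.002, -0.005, 0.278], "delta_rot": [0, 0, 0.005], "hand": 1},
    {"offset": [-0.002, -0.005, 0.278], "delta_rot": [0, 0, 0.005], "hand": 1},
    {"offset": [-0.002, -0.005, 0.278], "delta_rot": [0, 0, 0.005], "hand": 1}
  ]
}}

```text
t: 26.12
tool_pos: [0.5077, -0.2159, 0.063]
tcp_rot: [2.053, 2.378, -0.002]
wrist_force: [-0.1, 0.4, 0.6]
opening: 1.0
grasp_force: 0.0
```

Emit:
{"name": "arm_command", "arguments": {
  "deltas": [
    {"offset": [0, 0, 0], "delta_rot": [0, 0, 0], "hand": -1},
    {"offset": [0, 0, 0], "delta_rot": [0, 0, 0], "hand": -1},
    {"offset": [0, 0, 0], "delta_rot": [0, 0, 0], "hand": -1},
    {"offset": [0, 0, 0], "delta_rot": [0, 0, 0], "hand": -1},
    {"offset": [0, 0, 0], "delta_rot": [0, 0, 0], "hand": -1},
    {"offset": [0, 0, 0], "delta_rot": [0, 0, 0], "hand": -1},
    {"offset": [0, 0, 0], "delta_rot": [0, 0, 0], "hand": -1},
    {"offset": [0, 0, 0], "delta_rot": [0, 0, 0], "hand": -1}
  ],
  "squeeze": 60
}}

```text
t: 26.78
tool_pos: [0.5077, -0.2168, 0.0639]
tcp_rot: [2.053, 2.375, -0.001]
wrist_force: [-0.9, 0.9, 6.5]
opening: 0.52
grasp_force: 60.5
```

```bash
python3 go.py 8.5 .58,.0148,.2
```

```text
pos [ 0.5077 -0.2168  0.0639] rotu [ 0.001  0.004 -0.006]
.58,.0148,.2 [ 0.4369  0.2103 -0.2728]
```

Emit:
{"name": "arm_command", "arguments": {
  "deltas": [
    {"offset": [0, 0, -0.02], "delta_rot": [0, 0, 0], "hand": -1},
    {"offset": [0, 0, -0.05], "delta_rot": [0, 0, 0], "hand": -1},
    {"offset": [0, 0, -0.1], "delta_rot": [0, 0, 0], "hand": -1},
    {"offset": [0, 0, -0.15], "delta_rot": [0, 0, 0], "hand": -1},
    {"offset": [0, 0, -0.2], "delta_rot": [0, 0, 0], "hand": -1},
    {"offset": [0.01, 0.005, -0.25], "delta_rot": [0, 0, 0], "hand": -1},
    {"offset": [0.03, 0.015, -0.27], "delta_rot": [0, 0, 0], "hand": -1},
    {"offset": [0.06, 0.03, -0.273], "delta_rot": [0, 0, 0], "hand": -1}
  ]
}}

```text
t: 27.45
tool_pos: [0.5187, -0.1859, 0.202]
tcp_rot: [2.055, 2.37, -0.0]
wrist_force: [-0.2, 0.7, -2.2]
opening: 0.522
grasp_force: 61.4
```

Emit:
{"name": "arm_command", "arguments": {
  "deltas": [
    {"offset": [0.04, 0.02, 0], "delta_rot": [0, 0, 0], "hand": -1},
    {"offset": [0.08, 0.04, 0], "delta_rot": [0, 0, 0], "hand": -1},
    {"offset": [0.12, 0.06, 0], "delta_rot": [0, 0, 0], "hand": -1},
    {"offset": [0.16, 0.08, 0], "delta_rot": [0, 0, 0], "hand": -1},
    {"offset": [0.2, 0.1, 0], "delta_rot": [0, 0, 0], "hand": -1},
    {"offset": [0.24, 0.115, 0], "delta_rot": [0, 0, 0], "hand": -1},
    {"offset": [0.28, 0.135, 0], "delta_rot": [0, 0, 0], "hand": -1},
    {"offset": [0.32, 0.155, 0], "delta_rot": [0, 0, 0], "hand": -1}
  ]
}}

```text
t: 28.12
tool_pos: [0.5707, -0.0128, 0.1985]
tcp_rot: [-2.052, -2.377, 0.003]
wrist_force: [-0.5, 0.1, -1.3]
opening: 0.521
grasp_force: 61.4
```

Emit:
{"name": "arm_command", "arguments": {
  "deltas": [
    {"offset": [0.03, 0.015, 0], "delta_rot": [0, 0, 0], "hand": -1},
    {"offset": [0.048, 0.023, 0], "delta_rot": [0, 0, 0], "hand": -1},
    {"offset": [0.053, 0.026, 0], "delta_rot": [0, 0, 0], "hand": -1},
    {"offset": [0.053, 0.026, 0], "delta_rot": [0, 0, 0], "hand": -1},
    {"offset": [0.053, 0.026, 0], "delta_rot": [0, 0, 0], "hand": -1},
    {"offset": [0.053, 0.026, 0], "delta_rot": [0, 0, 0], "hand": -1}
  ]
}}

```text
t: 28.62
tool_pos: [0.5797, 0.0112, 0.1988]
tcp_rot: [2.057, 2.374, -0.005]
wrist_force: [0.5, -0.1, -1.2]
opening: 0.519
grasp_force: 61.4
```

```bash
python3 go.py 8.5 .58,.0125,.072
```

```text
pos [0.5797 0.0112 0.1988] rotu [-0.004  0.004 -0.011]
.58,.0125,.072 [0.0031 0.0015 0.2535]
```

Emit:
{"name": "arm_command", "arguments": {
  "deltas": [
    {"offset": [0.002, 0.001, 0.04], "delta_rot": [-0.004, 0.004, -0.011], "hand": -1},
    {"offset": [0.002, 0.001, 0.08], "delta_rot": [-0.004, 0.004, -0.011], "hand": -1},
    {"offset": [0.002, 0.001, 0.13], "delta_rot": [-0.004, 0.004, -0.011], "hand": -1},
    {"offset": [0.002, 0.001, 0.18], "delta_rot": [-0.004, 0.004, -0.011], "hand": -1},
    {"offset": [0.002, 0.001, 0.22], "delta_rot": [-0.004, 0.004, -0.011], "hand": -1},
    {"offset": [0.002, 0.001, 0.245], "delta_rot": [-0.004, 0.004, -0.011], "hand": -1},
    {"offset": [0.002, 0.001, 0.253], "delta_rot": [-0.004, 0.004, -0.011], "hand": -1},
    {"offset": [0.002, 0.001, 0.253], "delta_rot": [-0.004, 0.004, -0.011], "hand": -1}
  ]
}}

```text
t: 29.28
tool_pos: [0.5799, 0.0132, 0.0717]
tcp_rot: [-2.048, -2.381, -0.0]
wrist_force: [0.2, 0.6, -1.7]
opening: 0.522
grasp_force: 61.4
```

```bash
cat > ring.py <<'E'
import sys,json
from h import *
n=sys.argv[1];ctr=np.array([float(v) for v in sys.argv[2].split(",")]+[.014])
c=json.load(open(f"pics/{n}.json"));im=cv2.imread(f"pics/{n}.png")
for ang in(0,45,70,90,110,135,180):
    d=np.array([np.cos(np.radians(ang)),np.sin(np.radians(ang)),0]);out=[]
    for r in np.arange(.014,.0305,.0015):
        q=proj(c,[ctr+r*d])[0];out.append(int(cv2.getRectSubPix(im,(1,1),(float(q[0]),float(q[1])))[0,0,2]) if 0<=q[1]<384 else -1)
    print(n,ang,out)
E
python3 shot.py w17; python3 go.py 8.5 .58,.0125,.0669; python3 ring.py w17 .5794,.0119; python3 ring.py w5 .5794,.0119
```

```text
[0.5799 0.0132 0.0717] [-2.048 -2.381 -0.   ] 29.28 [-0.13  0.86  0.05  1.83 -0.08  0.46  0.13]
pos [0.5807 0.0134 0.0727] rotu [ 0.002 -0.001  0.003]
.58,.0125,.0669 [-0.0016 -0.0017  0.0115]
w17 0 [191, 185, 181, 169, 150, 133, 121, 112, 108, 102, 102]
w17 45 [65, 68, 80, 125, 150, 111, 146, 193, 158, 118, 114]
w17 70 [133, 125, 107, 95, 78, 154, 198, 193, 140, 118, 118]
w17 90 [140, 143, 145, 159, 174, 191, 199, 188, 135, 118, 118]
w17 110 [136, 133, 140, 158, 165, 182, 202, 188, 141, 124, 121]
w17 135 [127, 129, 138, 157, 169, 199, 215, 198, 142, 117, 118]
w17 180 [128, 120, 115, 102, 97, 113, 163, 197, 161, 117, 111]
w5 0 [138, 130, 135, 145, 139, 124, 116, 107, 100, 103, 111]
w5 45 [64, 68, 98, 153, 144, 96, 166, 200, 159, 117, 114]
w5 70 [135, 126, 112, 92, 94, 169, 202, 196, 143, 116, 118]
w5 90 [143, 142, 148, 164, 175, 194, 202, 189, 137, 117, 119]
w5 110 [137, 137, 146, 166, 187, 200, 208, 188, 137, 123, 124]
w5 135 [129, 128, 143, 163, 185, 207, 219, 199, 139, 118, 116]
w5 180 [124, 119, 114, 97, 103, 122, 176, 199, 157, 116, 111]
```

Emit:
{"name": "arm_command", "arguments": {
  "deltas": [
    {"offset": [-0.003, -0.001, 0.004], "delta_rot": [0, 0, 0], "hand": -1},
    {"offset": [-0.003, -0.001, 0.008], "delta_rot": [0, 0, 0], "hand": -1},
    {"offset": [-0.003, -0.001, 0.011], "delta_rot": [0, 0, 0], "hand": -1},
    {"offset": [-0.003, -0.001, 0.0115], "delta_rot": [0, 0, 0], "hand": -1},
    {"offset": [-0.003, -0.001, 0.0115], "delta_rot": [0, 0, 0], "hand": -1}
  ]
}}

```text
t: 29.75
tool_pos: [0.5805, 0.0125, 0.067]
tcp_rot: [2.048, 2.382, 0.003]
wrist_force: [-0.2, -0.0, 0.3]
opening: 0.521
grasp_force: 61.5
```

```bash
python3 shot.py w18; python3 go.py 8.5 .58,.012,.0669; python3 ring.py w18 .5794,.0119;python3 -c "
from h import *
print(robot.get_obs()['wrist_force'])"
```

```text
[0.5805 0.0125 0.067 ] [2.048 2.382 0.003] 29.75 [-0.13  0.87  0.05  1.83 -0.08  0.44  0.13]
pos [0.5804 0.0125 0.067 ] rotu [ 0.003 -0.002  0.005]
.58,.012,.0669 [-0.0008 -0.001   0.0001]
w18 0 [188, 196, 203, 197, 179, 157, 132, 120, 114, 106, 104]
w18 45 [74, 68, 71, 91, 143, 137, 110, 170, 149, 116, 113]
w18 70 [137, 133, 118, 103, 82, 108, 179, 186, 137, 118, 120]
w18 90 [140, 142, 142, 151, 172, 193, 199, 188, 138, 118, 120]
w18 110 [136, 136, 136, 158, 186, 196, 204, 192, 138, 124, 124]
w18 135 [129, 127, 133, 155, 171, 200, 216, 204, 148, 117, 116]
w18 180 [125, 121, 111, 94, 101, 132, 178, 202, 168, 117, 112]
[-0.11192568  0.3812341   1.02581361]
```

Emit:
{"name": "arm_command", "arguments": {
  "deltas": [
    {"offset": [-0.0015, -0.001, 0], "delta_rot": [0, 0, 0], "hand": -1},
    {"offset": [-0.0015, -0.001, 0], "delta_rot": [0, 0, 0], "hand": -1},
    {"offset": [-0.0015, -0.001, 0.001], "delta_rot": [0, 0, 0], "hand": 0.2},
    {"offset": [-0.0015, -0.001, 0.001], "delta_rot": [0, 0, 0], "hand": 0.6},
    {"offset": [-0.0015, -0.001, 0.001], "delta_rot": [0, 0, 0], "hand": 1},
    {"offset": [-0.0015, -0.001, 0.001], "delta_rot": [0, 0, 0], "hand": 1},
    {"offset": [-0.0015, -0.001, 0.001], "delta_rot": [0, 0, 0], "hand": 1},
    {"offset": [-0.0015, -0.001, 0.001], "delta_rot": [0, 0, 0], "hand": 1}
  ]
}}

```text
t: 30.47
tool_pos: [0.5797, 0.0116, 0.066]
tcp_rot: [-2.048, -2.382, -0.002]
wrist_force: [0.5, 0.1, -1.1]
opening: 1.001
grasp_force: 0.0
```

```bash
python3 shot.py w19; python3 go.py 8.5 .506,-.322,.2; python3 ring.py w19 .5794,.0119
```

```text
[0.5797 0.0116 0.066 ] [-2.048e+00 -2.382e+00 -2.000e-03] 30.47 [-0.13  0.87  0.05  1.83 -0.08  0.44  0.13]
pos [0.5797 0.0116 0.066 ] rotu [ 0.001 -0.002  0.005]
.506,-.322,.2 [-0.6373 -0.2457 -0.2688]
w19 0 [190, 196, 199, 198, 187, 162, 137, 120, 114, 105, 103]
w19 45 [75, 69, 70, 97, 144, 131, 113, 177, 148, 115, 115]
w19 70 [135, 130, 119, 102, 81, 126, 191, 189, 143, 120, 118]
w19 90 [142, 142, 143, 155, 176, 195, 199, 191, 139, 118, 117]
w19 110 [132, 132, 137, 157, 182, 196, 205, 190, 142, 124, 124]
w19 135 [129, 129, 135, 155, 179, 204, 216, 202, 145, 119, 118]
w19 180 [125, 117, 109, 93, 104, 139, 184, 202, 169, 116, 111]
```

Emit:
{"name": "arm_command", "arguments": {
  "deltas": [
    {"offset": [0, 0, -0.06], "delta_rot": [0, 0, 0], "hand": 1},
    {"offset": [0, 0, -0.14], "delta_rot": [0, 0, 0], "hand": 1},
    {"offset": [0, 0, -0.22], "delta_rot": [0, 0, 0], "hand": 1},
    {"offset": [-0.05, -0.02, -0.268], "delta_rot": [0, 0, 0], "hand": 1},
    {"offset": [-0.12, -0.05, -0.268], "delta_rot": [0, 0, 0], "hand": 1},
    {"offset": [-0.19, -0.075, -0.268], "delta_rot": [0, 0, 0], "hand": 1},
    {"offset": [-0.26, -0.1, -0.268], "delta_rot": [0, 0, 0], "hand": 1},
    {"offset": [-0.33, -0.13, -0.268], "delta_rot": [0, 0, 0], "hand": 1}
  ]
}}

```text
t: 31.18
tool_pos: [0.5401, -0.1628, 0.2002]
tcp_rot: [2.046, 2.383, 0.003]
wrist_force: [1.8, 0.2, 0.3]
opening: 1.001
grasp_force: 0.0
```

Emit:
{"name": "arm_command", "arguments": {
  "deltas": [
    {"offset": [-0.07, -0.03, 0], "delta_rot": [0, 0, 0], "hand": 1},
    {"offset": [-0.14, -0.055, 0], "delta_rot": [0, 0, 0], "hand": 1},
    {"offset": [-0.21, -0.08, 0], "delta_rot": [0, 0, 0], "hand": 1},
    {"offset": [-0.27, -0.105, 0], "delta_rot": [0, 0, 0], "hand": 1},
    {"offset": [-0.305, -0.116, 0], "delta_rot": [0, 0, 0], "hand": 1},
    {"offset": [-0.305, -0.116, 0], "delta_rot": [0, 0, 0], "hand": 1},
    {"offset": [-0.305, -0.116, 0], "delta_rot": [0, 0, 0], "hand": 1},
    {"offset": [-0.305, -0.116, 0], "delta_rot": [0, 0, 0], "hand": 1}
  ]
}}

```text
t: 31.85
tool_pos: [0.5061, -0.3193, 0.1994]
tcp_rot: [-2.045, -2.383, -0.004]
wrist_force: [0.5, 0.5, -0.0]
opening: 1.0
grasp_force: 0.0
```

```bash
python3 shot.py w20; python3 go.py 8.5 .506,-.322,.0655
python3 - <<'E'
from h import *
import json
np.set_printoptions(precision=4,suppress=True)
for n,P,z in(("w20",[.506,-.322,.109],.109),("w7",[.596,-.085,.112],.112)):
    c=json.load(open(f"pics/{n}.json"));im=cv2.imread(f"pics/{n}.png");h=cv2.cvtColor(im,cv2.COLOR_BGR2HSV);p=proj(c,[P])[0].astype(int);w=np.zeros(h.shape[:2],np.uint8);w[p[1]-20:p[1]+20,p[0]-20:p[0]+20]=1
    m=(((h[...,1]<70)&(h[...,2]>165))*w).astype(np.uint8);k,l,s,ce=cv2.connectedComponentsWithStats(cv2.morphologyEx(m,cv2.MORPH_CLOSE,np.ones((5,5))))
    i=1+np.argmax(s[1:,4]);print(n,p,s[i],ce[i],onz(c,ce[i],z))
E
python3 ring.py w7 .5951,-.0871
```

```text
[ 0.5061 -0.3193  0.1994] [-2.045 -2.383 -0.004] 31.85 [ 0.48  0.69  0.01  1.69 -0.02  0.76  0.65]
pos [ 0.5064 -0.3188  0.1995] rotu [ 0.002 -0.005  0.01 ]
.506,-.322,.0655 [-0.0069 -0.0021  0.268 ]
w20 [255 201] [243 193  26  26 553] [255.6401 205.311 ] [ 0.5066 -0.3255  0.109 ]
w7 [258 196] [245 186  27  27 587] [258.0716 198.8893] [ 0.5959 -0.0869  0.112 ]
w7 0 [154, 151, 148, 147, 155, 167, 177, 169, 151, 135, 122]
w7 45 [112, 113, 116, 116, 116, 114, 122, 126, 109, 89, 81]
w7 70 [117, 114, 118, 132, 149, 153, 147, 132, 112, 101, 110]
w7 90 [113, 114, 121, 138, 152, 153, 144, 129, 107, 92, 84]
w7 110 [112, 114, 122, 140, 152, 151, 144, 132, 116, 107, 104]
w7 135 [109, 112, 120, 130, 149, 180, 199, 192, 157, 120, 108]
w7 180 [138, 157, 175, 175, 158, 140, 155, 170, 159, 129, 111]
```

Emit:
{"name": "arm_command", "arguments": {
  "deltas": [
    {"offset": [-0.0085, -0.002, 0.06], "delta_rot": [0.002, -0.005, 0.01], "hand": 1},
    {"offset": [-0.0085, -0.002, 0.12], "delta_rot": [0.002, -0.005, 0.01], "hand": 1},
    {"offset": [-0.0085, -0.002, 0.18], "delta_rot": [0.002, -0.005, 0.01], "hand": 1},
    {"offset": [-0.0085, -0.002, 0.22], "delta_rot": [0.002, -0.005, 0.01], "hand": 1},
    {"offset": [-0.0085, -0.002, 0.255], "delta_rot": [0.002, -0.005, 0.01], "hand": 1},
    {"offset": [-0.0085, -0.002, 0.268], "delta_rot": [0.002, -0.005, 0.01], "hand": 1},
    {"offset": [-0.0085, -0.002, 0.268], "delta_rot": [0.002, -0.005, 0.01], "hand": 1},
    {"offset": [-0.0085, -0.002, 0.268], "delta_rot": [0.002, -0.005, 0.01], "hand": 1}
  ]
}}

```text
t: 32.57
tool_pos: [0.5063, -0.3242, 0.0661]
tcp_rot: [2.051, 2.378, -0.001]
wrist_force: [0.3, -0.6, 0.8]
opening: 0.997
grasp_force: 0.0
```

Emit:
{"name": "arm_command", "arguments": {
  "deltas": [
    {"offset": [0, 0, 0], "delta_rot": [0, 0, 0], "hand": -1},
    {"offset": [0, 0, 0], "delta_rot": [0, 0, 0], "hand": -1},
    {"offset": [0, 0, 0], "delta_rot": [0, 0, 0], "hand": -1},
    {"offset": [0, 0, 0], "delta_rot": [0, 0, 0], "hand": -1},
    {"offset": [0, 0, 0], "delta_rot": [0, 0, 0], "hand": -1},
    {"offset": [0, 0, 0], "delta_rot": [0, 0, 0], "hand": -1},
    {"offset": [0, 0, 0], "delta_rot": [0, 0, 0], "hand": -1},
    {"offset": [0, 0, 0], "delta_rot": [0, 0, 0], "hand": -1}
  ],
  "squeeze": 60
}}

```text
t: 33.23
tool_pos: [0.5058, -0.3255, 0.0667]
tcp_rot: [2.053, 2.375, -0.001]
wrist_force: [-0.7, 0.1, 6.3]
opening: 0.497
grasp_force: 60.1
```

```bash
python3 go.py 8.5 .597,-.087,.2
```

```text
pos [ 0.5058 -0.3255  0.0667] rotu [ 0.002  0.005 -0.006]
.597,-.087,.2 [ 0.4449  0.2498 -0.2673]
```

Emit:
{"name": "arm_command", "arguments": {
  "deltas": [
    {"offset": [0, 0, -0.02], "delta_rot": [0, 0, 0], "hand": -1},
    {"offset": [0, 0, -0.05], "delta_rot": [0, 0, 0], "hand": -1},
    {"offset": [0, 0, -0.1], "delta_rot": [0, 0, 0], "hand": -1},
    {"offset": [0, 0, -0.15], "delta_rot": [0, 0, 0], "hand": -1},
    {"offset": [0, 0, -0.2], "delta_rot": [0, 0, 0], "hand": -1},
    {"offset": [0.01, 0.005, -0.25], "delta_rot": [0, 0, 0], "hand": -1},
    {"offset": [0.03, 0.015, -0.267], "delta_rot": [0, 0, 0], "hand": -1},
    {"offset": [0.06, 0.03, -0.267], "delta_rot": [0, 0, 0], "hand": -1}
  ]
}}

```text
t: 33.9
tool_pos: [0.5169, -0.2948, 0.202]
tcp_rot: [2.053, 2.369, -0.001]
wrist_force: [0.5, -0.2, -2.0]
opening: 0.497
grasp_force: 60.9
```

Emit:
{"name": "arm_command", "arguments": {
  "deltas": [
    {"offset": [0.04, 0.022, 0], "delta_rot": [0, 0, 0], "hand": -1},
    {"offset": [0.08, 0.044, 0], "delta_rot": [0, 0, 0], "hand": -1},
    {"offset": [0.12, 0.067, 0], "delta_rot": [0, 0, 0], "hand": -1},
    {"offset": [0.16, 0.09, 0], "delta_rot": [0, 0, 0], "hand": -1},
    {"offset": [0.2, 0.112, 0], "delta_rot": [0, 0, 0], "hand": -1},
    {"offset": [0.24, 0.135, 0], "delta_rot": [0, 0, 0], "hand": -1},
    {"offset": [0.28, 0.157, 0], "delta_rot": [0, 0, 0], "hand": -1},
    {"offset": [0.32, 0.18, 0], "delta_rot": [0, 0, 0], "hand": -1}
  ]
}}

```text
t: 34.57
tool_pos: [0.5814, -0.1193, 0.1982]
tcp_rot: [-2.052, -2.378, 0.002]
wrist_force: [2.1, 0.2, -0.7]
opening: 0.499
grasp_force: 60.9
```

Emit:
{"name": "arm_command", "arguments": {
  "deltas": [
    {"offset": [0.035, 0.02, 0], "delta_rot": [0, 0, 0], "hand": -1},
    {"offset": [0.055, 0.031, 0], "delta_rot": [0, 0, 0], "hand": -1},
    {"offset": [0.064, 0.037, 0], "delta_rot": [0, 0, 0], "hand": -1},
    {"offset": [0.064, 0.037, 0], "delta_rot": [0, 0, 0], "hand": -1},
    {"offset": [0.064, 0.037, 0], "delta_rot": [0, 0, 0], "hand": -1},
    {"offset": [0.064, 0.037, 0], "delta_rot": [0, 0, 0], "hand": -1}
  ]
}}

```text
t: 35.07
tool_pos: [0.5947, -0.0894, 0.1987]
tcp_rot: [2.056, 2.374, -0.004]
wrist_force: [0.4, -0.7, -0.9]
opening: 0.501
grasp_force: 60.9
```

```bash
python3 go.py 8.5 .5953,-.0869,.0747
```

```text
pos [ 0.5947 -0.0894  0.1987] rotu [-0.002  0.006 -0.01 ]
.5953,-.0869,.0747 [0.0054 0.0021 0.248 ]
```

Emit:
{"name": "arm_command", "arguments": {
  "deltas": [
    {"offset": [0.004, 0.002, 0.04], "delta_rot": [-0.002, 0.006, -0.01], "hand": -1},
    {"offset": [0.004, 0.002, 0.08], "delta_rot": [-0.002, 0.006, -0.01], "hand": -1},
    {"offset": [0.004, 0.002, 0.13], "delta_rot": [-0.002, 0.006, -0.01], "hand": -1},
    {"offset": [0.004, 0.002, 0.18], "delta_rot": [-0.002, 0.006, -0.01], "hand": -1},
    {"offset": [0.004, 0.002, 0.22], "delta_rot": [-0.002, 0.006, -0.01], "hand": -1},
    {"offset": [0.004, 0.002, 0.24], "delta_rot": [-0.002, 0.006, -0.01], "hand": -1},
    {"offset": [0.004, 0.002, 0.248], "delta_rot": [-0.002, 0.006, -0.01], "hand": -1},
    {"offset": [0.004, 0.002, 0.248], "delta_rot": [-0.002, 0.006, -0.01], "hand": -1}
  ]
}}

```text
t: 35.73
tool_pos: [0.5957, -0.0863, 0.0744]
tcp_rot: [-2.049, -2.38, -0.001]
wrist_force: [0.1, 0.4, -1.8]
opening: 0.498
grasp_force: 61.0
```

```bash
python3 shot.py w21; python3 go.py 8.5 .5953,-.0869,.0697; python3 ring.py w21 .5951,-.0871
```

```text
[ 0.5957 -0.0863  0.0744] [-2.049e+00 -2.380e+00 -1.000e-03] 35.73 [ 0.05  0.87  0.04  1.76 -0.06  0.51  0.28]
pos [ 0.5965 -0.0861  0.0753] rotu [ 0.003 -0.002  0.003]
.5953,-.0869,.0697 [-0.0012 -0.0026  0.0112]
w21 0 [108, 107, 108, 110, 115, 112, 109, 119, 154, 183, 200]
w21 45 [107, 106, 111, 146, 199, 216, 217, 217, 218, 218, 221]
w21 70 [107, 112, 140, 165, 164, 157, 149, 147, 159, 190, 210]
w21 90 [108, 133, 159, 165, 162, 152, 144, 130, 93, 74, 77]
w21 110 [108, 137, 159, 162, 159, 151, 146, 132, 96, 85, 91]
w21 135 [98, 116, 133, 138, 169, 204, 214, 200, 146, 113, 110]
w21 180 [153, 152, 148, 141, 137, 148, 186, 196, 160, 116, 113]
```

Emit:
{"name": "arm_command", "arguments": {
  "deltas": [
    {"offset": [0, -0.002, 0.004], "delta_rot": [0, 0, 0], "hand": -1},
    {"offset": [0, -0.002, 0.008], "delta_rot": [0, 0, 0], "hand": -1},
    {"offset": [0, -0.002, 0.0105], "delta_rot": [0, 0, 0], "hand": -1},
    {"offset": [0, -0.002, 0.0115], "delta_rot": [0, 0, 0], "hand": -1},
    {"offset": [0, -0.002, 0.0115], "delta_rot": [0, 0, 0], "hand": -1}
  ]
}}

```text
t: 36.2
tool_pos: [0.5955, -0.0855, 0.0698]
tcp_rot: [2.048, 2.382, 0.004]
wrist_force: [-1.1, 0.5, 4.3]
opening: 0.499
grasp_force: 61.2
```

Emit:
{"name": "arm_command", "arguments": {
  "deltas": [
    {"offset": [0, 0, 0.001], "delta_rot": [0, 0, 0], "hand": -1},
    {"offset": [0, 0, 0.001], "delta_rot": [0, 0, 0], "hand": 0.2},
    {"offset": [0, 0, 0.001], "delta_rot": [0, 0, 0], "hand": 0.6},
    {"offset": [0, 0, 0.001], "delta_rot": [0, 0, 0], "hand": 1},
    {"offset": [0, 0, 0.001], "delta_rot": [0, 0, 0], "hand": 1},
    {"offset": [0, 0, 0.001], "delta_rot": [0, 0, 0], "hand": 1},
    {"offset": [0, 0, 0.001], "delta_rot": [0, 0, 0], "hand": 1},
    {"offset": [0, 0, 0.001], "delta_rot": [0, 0, 0], "hand": 1}
  ]
}}

```text
t: 36.87
tool_pos: [0.5951, -0.0855, 0.0684]
tcp_rot: [-2.047, -2.382, -0.003]
wrist_force: [-0.1, -0.5, 0.8]
opening: 1.001
grasp_force: 0.0
```

```bash
python3 go.py 8.5 .5944,-.088,.2
```

```text
pos [ 0.5951 -0.0855  0.0684] rotu [ 0.002 -0.003  0.005]
.5944,-.088,.2 [-0.0044 -0.002  -0.2631]
```

Up to the same pose as the reference picture w7, for comparison.

Emit:
{"name": "arm_command", "arguments": {
  "deltas": [
    {"offset": [0, 0, -0.06], "delta_rot": [0, 0, 0], "hand": 1},
    {"offset": [0, 0, -0.13], "delta_rot": [0, 0, 0], "hand": 1},
    {"offset": [0, 0, -0.2], "delta_rot": [0, 0, 0], "hand": 1},
    {"offset": [-0.004, -0.002, -0.25], "delta_rot": [0, 0, 0], "hand": 1},
    {"offset": [-0.004, -0.002, -0.263], "delta_rot": [0, 0, 0], "hand": 1},
    {"offset": [-0.004, -0.002, -0.263], "delta_rot": [0, 0, 0], "hand": 1},
    {"offset": [-0.004, -0.002, -0.263], "delta_rot": [0, 0, 0], "hand": 1},
    {"offset": [-0.004, -0.002, -0.263], "delta_rot": [0, 0, 0], "hand": 1}
  ]
}}

```text
t: 37.53
tool_pos: [0.5932, -0.0875, 0.1983]
tcp_rot: [-2.045, -2.38, 0.0]
wrist_force: [-0.6, -0.6, 0.1]
opening: 0.995
grasp_force: 0.0
```

```bash
python3 shot.py w22; python3 ring.py w22 .5951,-.0871
python3 - <<'E'
from h import *
import json
np.set_printoptions(precision=4,suppress=True)
for n in("w7","w22"):
    P,z=[.596,-.085,.112],.112
    c=json.load(open(f"pics/{n}.json"));im=cv2.imread(f"pics/{n}.png");h=cv2.cvtColor(im,cv2.COLOR_BGR2HSV);p=proj(c,[P])[0].astype(int);w=np.zeros(h.shape[:2],np.uint8);w[p[1]-20:p[1]+20,p[0]-20:p[0]+20]=1
    m=(((h[...,1]<70)&(h[...,2]>165))*w).astype(np.uint8);k,l,s,ce=cv2.connectedComponentsWithStats(cv2.morphologyEx(m,cv2.MORPH_CLOSE,np.ones((5,5))))
    i=1+np.argmax(s[1:,4]);print(n,s[i],onz(c,ce[i],z))
def redtop(n):
    c=json.load(open(f"pics/{n}.json"));im=cv2.imread(f"pics/{n}.png")
    h=cv2.cvtColor(im,cv2.COLOR_BGR2HSV);m=cv2.inRange(h,(0,150,110),(8,255,255));k,l,s,ce=cv2.connectedComponentsWithStats(m);p=proj(c,[[.58,.015,.111]])[0]
    i=1+np.argmin([np.hypot(*(x-p)) if s[j+1,4]>200 else 1e9 for j,x in enumerate(ce[1:])]);return s[i],onz(c,ce[i],.111)
print(redtop("w3"),redtop("w22"))
a=capture("side");b=cv2.imread("pics/w22.png");cv2.imwrite("pics/fin.png",np.hstack([cv2.resize(a[110:340,150:390],(400,383)),cv2.resize(b[0:300,120:433],(400,383))]))
E
```

```text
[ 0.5932 -0.0875  0.1983] [-2.045 -2.38   0.   ] 37.53 [ 0.04  0.69  0.06  1.68 -0.06  0.77  0.27]
w22 0 [160, 158, 158, 154, 151, 149, 150, 151, 158, 165, 152]
w22 45 [114, 112, 113, 111, 109, 110, 114, 114, 103, 107, 148]
w22 70 [121, 117, 113, 117, 138, 153, 153, 136, 116, 107, 133]
w22 90 [113, 115, 119, 127, 142, 151, 150, 134, 111, 95, 91]
w22 110 [111, 111, 115, 128, 145, 152, 147, 132, 109, 90, 91]
w22 135 [114, 119, 128, 134, 140, 166, 192, 192, 160, 124, 112]
w22 180 [133, 151, 172, 177, 162, 147, 158, 172, 160, 130, 113]
w7 [245 186  27  27 587] [ 0.5959 -0.0869  0.112 ]
w22 [247 186  27  28 596] [ 0.5963 -0.0855  0.112 ]
(array([ 236,  185,   48,   49, 1693], dtype=int32), array([0.5802, 0.0163, 0.111 ])) (array([ 232,   49,   59,   61, 2646], dtype=int32), array([0.5816, 0.0139, 0.111 ]))
```

View pics/fin.png

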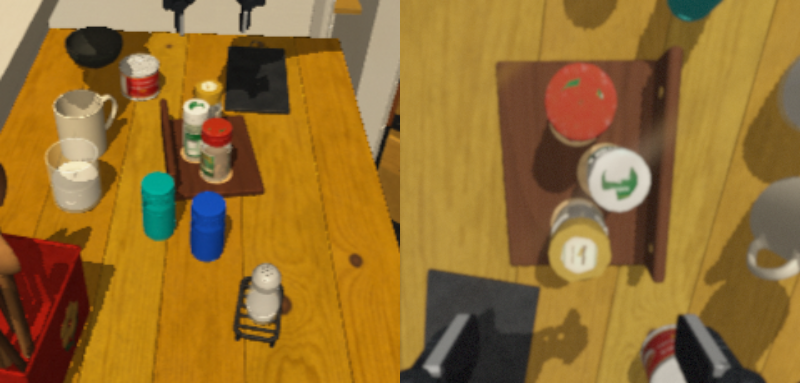

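All jars and the salt stand upright: salt on the trivet (265,300), white at the back of the stand (615,180), red (580,100) and yellow (578,250) within about 1.5 mm of where they began. The tin and mug look undisturbed. Handing in.

```bash
python3 -c "
from plant import sign_off
print(sign_off())"
```

```text
the job is handed in; nothing more can be done
None
```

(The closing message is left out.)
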